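# Weigh an order of jars on the hook scale

## Task

Weigh this order on the spring scale: draw the locking pin out of the top of the scale and park it in the notch at the scale's side, and stand every loose jar upright in the plywood carrier, spread evenly so that it will hang level. Once the pin is parked and all the jars are in, hang the carrier by its wire bail on the scale hook and let it down gently, so that the hook neither drops nor bounces, until the pointer settles; then let go and leave it hanging freely. Do not disturb the mug, brush and label stack.

Things in the scene. Friction and masses are not known exactly. Their poses are not given: they have to be found in the camera images.
- scale: Spring scale on a fixed stand. Base plate 150 x 200 x 20 mm, grey column 44 (x) x 50 (y) mm, top at z = 325 mm. Origin: on the table surface, on the column's axis. The hook points to its -x, on an aluminium strap that slides up and down the column's -x face. A dark side arm at +y carries the notch; a white graduated plate (look only) stands at -y.
- carriage (a joint): How far the sprung hook is pulled down from rest, m: 0 = top (unloaded), 0.075 = bottom stop. Spring about 130 N/m, lightly damped (5 N s/m), preloaded 0.4 N; an order pulls it down 30 to 60 mm. With the pin in its bore the hook moves only 3 mm. The pointer beside the plate moves with it.
- hook_seat (a point): Lowest point of the hook's saddle, upper surface, where the bail is to rest; 235 mm up when unloaded, 175 mm to the scale's -x of the column's axis; moves with the hook. The hook is a 10 mm rod in the scale's xz plane, running from the column at 248 mm height, dipping into a saddle 30 mm long with sloped ends; its turned-up tip is 29 mm to -x of the seat. Tip and back reach 20 mm above the seat.
- pin: Locking pin: steel shaft 10 mm diameter, 75 mm long, black cylindrical knob 24 mm diameter, 26 mm long on its -x end. Origin: middle of the shaft; x axis along the pin. 60 g, centre of mass 12 mm from the origin towards the knob. At the start it lies level in the bore along the scale's x axis, 300 mm up, knob out on the hook side; draw it out towards the scale's -x by 60 mm or more.
- pin_knob (a point): Centre of the pin's knob, 50.5 mm from the pin's origin towards its -x.
- bore (a point): Mouth of the pin's bore in the column's -x face, 13 mm square, at the height of the pin's axis as it lies there.
- notch (a point): Parking notch: an open-topped trough along the scale's x, 110 mm to +y of the column, 45 mm long, 16 mm wide, 12 mm deep, with flared lips 11 mm higher. The point is where the pin's axis lies when parked, mid-trough (5 mm over its floor, 270 mm over the table). Lay the pin in from above, its origin at the point or up to 15 mm from it along x, knob to the scale's -x, clear of the trough's end.
- carrier: Open plywood carrier, 200 (x) x 260 (y) mm, walls 6 mm thick and 35 mm high, floor 6 mm thick, with a rigid 8 mm wire bail in its yz plane: uprights at y = +-133 mm, cross bar along y 150 mm above the underside. On mid-bar stands a dark wooden grip 22 x 22 mm, 152 to 210 mm above the underside. 0.3 kg. Origin: centre of the underside. Stands on the table at the start.
- bail (a point): Middle of the bail's cross bar (its axis), 150 mm above the carrier's underside; the hook goes under the bar here, so the bar must lie across the hook.
- grip (a point): Point to hold the carrier by, in the wooden grip 43 mm above the bar's axis; pinched from above along the carrier's x or y.
- jar0: Squat closed amber glass jar, 50 mm diameter, 42 mm tall, with a steel lid and a paper label, about 80 g, all alike. Origin: centre of its base, z up. Stands on the table at the start; may be absent (3 to 5 jars are there).
- jar1: Squat closed amber glass jar, 50 mm diameter, 42 mm tall, with a steel lid and a paper label, about 80 g, all alike. Origin: centre of its base, z up. Stands on the table at the start; may be absent (3 to 5 jars are there).
- jar2: Squat closed amber glass jar, 50 mm diameter, 42 mm tall, with a steel lid and a paper label, about 80 g, all alike. Origin: centre of its base, z up. Stands on the table at the start; may be absent (3 to 5 jars are there).
- jar3: Squat closed amber glass jar, 50 mm diameter, 42 mm tall, with a steel lid and a paper label, about 80 g, all alike. Origin: centre of its base, z up. Stands on the table at the start; may be absent (3 to 5 jars are there).
- jar4: Squat closed amber glass jar, 50 mm diameter, 42 mm tall, with a steel lid and a paper label, about 80 g, all alike. Origin: centre of its base, z up. Stands on the table at the start; may be absent (3 to 5 jars are there).
- mug: White mug, 76 mm diameter, 90 mm tall; bystander. Origin: centre of its base.
- brush: Hand brush lying on the table; bystander.
- labels: Stack of blank labels, 90 x 120 x 35 mm; bystander. Origin: centre of its underside.
Not all that is in view belongs to the job. Leave any black or yellow look-alike of the jar3 alone.

How it is judged:
By the outcome, as a careful person would: the job done as asked, in the order asked, and still so for the second after the job is handed in, with the robot touching nothing.
Of jar0, jar1, jar2, jar3, jar4 only 3 to 5 are there at a start; the rules pass over those that are not, and their reading is None.
At some moment in a run one of jar0, jar1, jar2, jar3, jar4 may be knocked a few centimetres aside while the robot is not near it.
It also fails if it takes over 210 s, if anything falls off the work surface, if the arm or the gripper's body presses on something with over 40 N, if the wrist force passes 120 N, or if a joint passes its speed limit or range.

## Robot

A 7-joint arm with a two-finger parallel gripper is mounted at the origin on the work surface. World frame = base frame: x ahead of the robot, y to its left, z up, the work surface at z = 0. Lengths are in m, angles in rad, forces in N, time in s.
With the tool pointing down it reaches from about 0.425 to 0.825 m from the base axis. Payload 3.6 kg.
Tool frame: the origin (TCP) lies on the centre line of the jaws, within the pads' length; the fingertips stand bot.tip_reach ahead of it and the grasp point (between the pads) is the TCP (bot.tip_reach is the distance from the TCP to the fingertips, in m); z points along the fingers, y is the line along which they close (so a half turn about z gives the same grasp; the last joint's range is limited). The gripper opens to 85 mm and grips with 20 to 120 N. Pads are 22 mm wide; open, the fingers measure 114 mm over their backs; the gripper's body (76 mm by 85 mm) begins 54 mm behind the grasp point. The pads swing forward as they close: fully open they stand 13 mm farther back than shut.
Start: joints at [1.181, 0.615, -0.013, 1.423, 0.008, 1.103, -0.04], TCP at [0.231, -0.608, 0.25] pointing down, gripper open.
Joint ranges: [-3.12, 3.12], [-0.3, 2.06], [-1.34, 1.32], [0.26, 2.42], [-1.36, 4.5], [0.01, 1.98], [-2.84, 2.84]. Speed limits (rad/s): [2.79, 2.79, 3.14, 3.14, 3.14, 3.14, 3.14].

## Interface

Orientations are given as a 3x3 rotation matrix whose columns are the frame's x, y, z axes.
In Python, from workcell import status, vision, bot gives the robot as it stands.
- The arm moves only by the shell command python3 -m crank 'ROWS' [OPENING]. ROWS is JSON, a list of rows, each an object with "xyz": the shift along the tool's x, y, z in m, a list of three; "spin": the turn about the tool's z in degrees. A call has 1 to 5 rows; each row is the pose to reach, as a shift and turn from the pose commanded when the call began, along the tool's axes at that moment; what a row does not reach only later rows make up. A row lasts 1/12 s, in which the tool goes at most 41.7 mm and 7.16 degrees, less where a joint would pass 70% of its speed; a pose out of reach is approached as far as the arm can. A call with a gripper value outside its range is refused whole. OPENING is the gripper command: -1 is shut, 1 is fully open, values between are in proportion, set as the call begins (- or left out, the last holds). The fingers move at their own pace and stop on an object; the grip force is fixed at half the most. Time passes only in rows, so rows that repeat a pose let the fingers close. It gives the time, the measured TCP pose, the force, the opening and the grip force at its end, in the units of the state.
- status.state(): the state, without advancing time (a new reading comes with each control period).
- vision.snapshot(name): name is "scene" or "side" or "wrist"; returns the picture (480x640x3 uint8, blue, green, red); there is no depth.
- vision.camera_info(name): a dict with "camera_matrix" (3x3 intrinsics, pixels), "extrinsics" (4x4, takes a point from camera to world coordinates). Camera axes: x right, y down, z forward; pixel columns grow to the right and rows downward; lengths in m; the calibration is good to about 2 mm. A picture is of the moment at which its call begins: read the wrist's pose just before it. camera_info takes no time and is no camera call; for the wrist camera it gives the pose at the moment of the call.
- bot.finish_job(): hands the job in; it is judged then, once.
The state is a dict: "time_s": time; "joint_positions": joint angles; "qd": joint speeds; "joint_torque": joint torques, N m; "tcp_pos": TCP position; "eef_rot": TCP orientation; "ft_force": force on the tool from outside, world axes, zero at the start; "wrist_torque": the same for the moment, N m; "grip_width": finger opening in m; "finger_force": force on a finger pad.
Only numpy, scipy, OpenCV 4.12 (cv2) and the standard library are available. Lean on these libraries where they do the work, as an engineer would, in place of code of your own. Each camera call takes 0.05 s, during which the arm holds its last target. There are 200 camera calls.

## Working session

There is one attempt and no reset: what is moved stays moved. The work goes in short steps, Python scripts to look and compute and a shell command to move; the robot and the scene stay as the last step left them, time stands still between calls to the robot, and variables do not carry over. Pictures are saved under pics/ and viewed, at most 14 in all, crops included, and the job is handed in when it is done.

```bash
ls; mkdir -p pics; python3 - <<'E'
from workcell import status, vision, bot
import cv2,numpy as np
s=status.state()
print(s['time_s'],s['tcp_pos'],np.round(s['eef_rot'],3).tolist(),s['grip_width'],bot.tip_reach)
for n in['scene','side']:
    cv2.imwrite(f'pics/{n}0.png',vision.snapshot(n)); c=vision.camera_info(n); print(n,np.round(c['camera_matrix'],1).tolist(),np.round(c['extrinsics'],3).tolist())
E
```

```text
pics
0.0 [ 0.23044179 -0.60701308  0.24912355] [[0.935, 0.355, -0.001], [0.355, -0.935, 0.002], [-0.0, -0.003, -1.0]] 0.08543767192284925 0.019
scene [[554.5, 0.0, 327.4], [0.0, 554.5, 243.3], [0.0, 0.0, 1.0]] [[-0.71, 0.455, -0.537, 1.328], [0.704, 0.443, -0.555, 0.845], [-0.015, -0.772, -0.635, 1.055], [0.0, 0.0, 0.0, 1.0]]
side [[586.7, 0.0, 325.7], [0.0, 586.7, 236.8], [0.0, 0.0, 1.0]] [[-0.979, -0.124, 0.16, 0.33], [-0.202, 0.55, -0.811, 1.354], [0.013, -0.826, -0.563, 1.067], [0.0, 0.0, 0.0, 1.0]]
```

View pics/scene0.png

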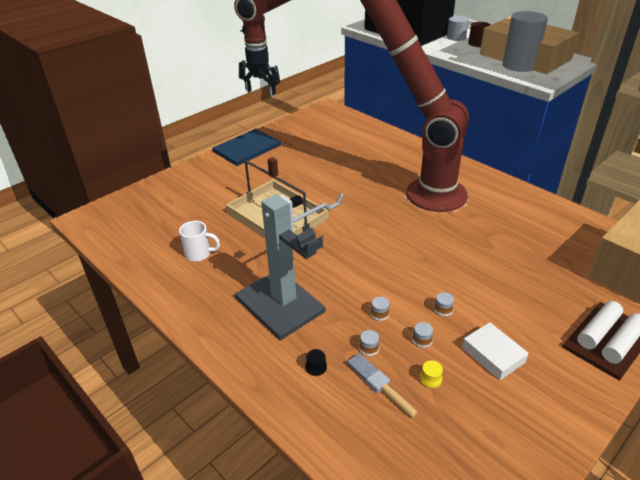

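View pics/side0.png

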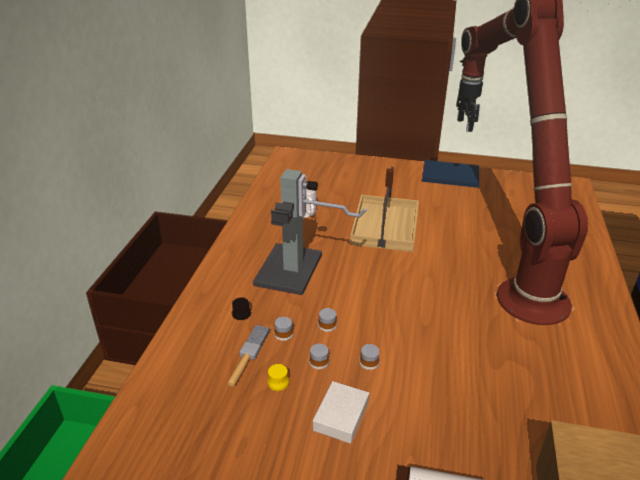

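The scene view shows four amber jars with steel lids at (380,308), (445,304), (423,334) and (370,342). There are two look-alikes: black at (316,362) and yellow at (431,374). The scale column is at (280,250) and the carrier at (277,210). Next I'll look at close crops.

```bash
cat > h.py <<'E'
from workcell import status, vision, bot
import cv2,numpy as np
C={n:vision.camera_info(n) for n in('scene','side')}
def ray(n,uv,c=None):
    c=c or C[n]; K=c['camera_matrix'];E=np.array(c['extrinsics'])
    d=E[:3,:3]@np.linalg.solve(np.array(K),[uv[0],uv[1],1]); return E[:3,3],d/np.linalg.norm(d)
def plane(n,uv,z,c=None):
    o,d=ray(n,uv,c); return o+d*(z-o[2])/d[2]
def tri(*obs):
    A=np.zeros((3,3));b=np.zeros(3);R=[ray(*o) for o in obs]
    for o,d in R:
        P=np.eye(3)-np.outer(d,d);A+=P;b+=P@o
    x=np.linalg.solve(A,b); return np.round(x,4),np.round([np.linalg.norm((np.eye(3)-np.outer(d,d))@(x-o)) for o,d in R],4)
def proj(p,n,c=None):
    c=c or C[n];E=np.linalg.inv(np.array(c['extrinsics']));q=np.array(c['camera_matrix'])@(E[:3,:3]@p+E[:3,3]);return q[:2]/q[2]
def st():
    s=status.state();R=np.array(s['eef_rot']);print('t',round(s['time_s'],2),'tcp',np.round(s['tcp_pos'],4),'x',np.round(R[:,0],3),'y',np.round(R[:,1],3),'z',np.round(R[:,2],3),'w',round(s['grip_width'],4),'F',np.round(s['ft_force'],1),'ff',s['finger_force']);return s
def togo(p,s=None):
    s=s or status.state();R=np.array(s['eef_rot']);return np.round(R.T@(np.array(p)-s['tcp_pos'])*1000,1)
E
python3 - <<'E'
from h import *
a=cv2.imread('pics/scene0.png');b=cv2.imread('pics/side0.png')
cv2.imwrite('pics/c1.png',cv2.resize(a[140:340,200:360],None,fx=3,fy=3,interpolation=cv2.INTER_CUBIC))
cv2.imwrite('pics/c2.png',cv2.resize(b[150:300,240:440],None,fx=4,fy=4,interpolation=cv2.INTER_CUBIC))
# jars: lid = bluish grey blobs
for n,im,roi in(('scene',a,(285,355,350,460)),('side',b,(300,375,265,390))):
    r=im[roi[0]:roi[1],roi[2]:roi[3]].astype(int)
    m=((abs(r[...,0]-r[...,2])<40)&(r[...,0]>90)&(r[...,0]>=r[...,2]-3)).astype(np.uint8)
    k,l,s,c=cv2.connectedComponentsWithStats(m)
    for i in range(1,k):
        if s[i,4]>40:
            uv=c[i]+[roi[2],roi[0]]; print(n,np.round(uv,1),s[i],np.round(plane(n,uv,.042),4))
E
```

```text
scene [444.6 299.9] [ 86   8  18  15 202] [0.4228 0.3343 0.042 ]
scene [380.2 304.3] [ 22  12  17  16 209] [0.5493 0.2275 0.042 ]
scene [423.3 330.4] [ 65  38  18  17 232] [0.5428 0.359  0.042 ]
scene [369.5 338.7] [ 11  46  18  17 249] [0.6528 0.2839 0.042 ]
side [326.9 315.2] [ 55   9  16  14 154] [0.5446 0.2319 0.042 ]
side [283.1 324.3] [ 11  18  16  14 184] [0.6466 0.2898 0.042 ]
side [318.9 351.9] [ 46  45  17  15 203] [0.5374 0.3646 0.042 ]
side [369.7 352. ] [ 97  45  17  16 183] [0.4176 0.3388 0.042 ]
```

View pics/c1.png

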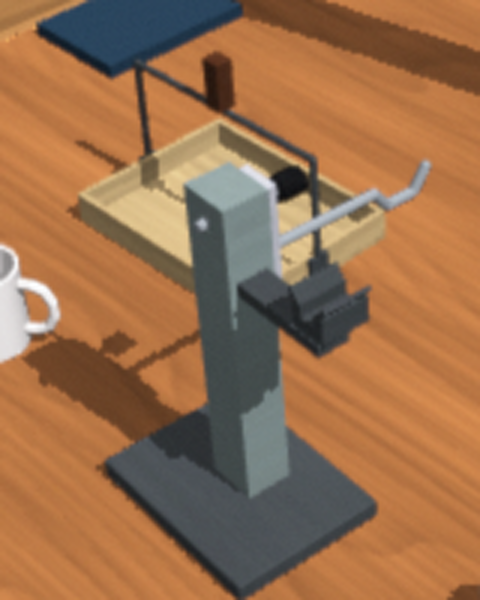

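View pics/c2.png

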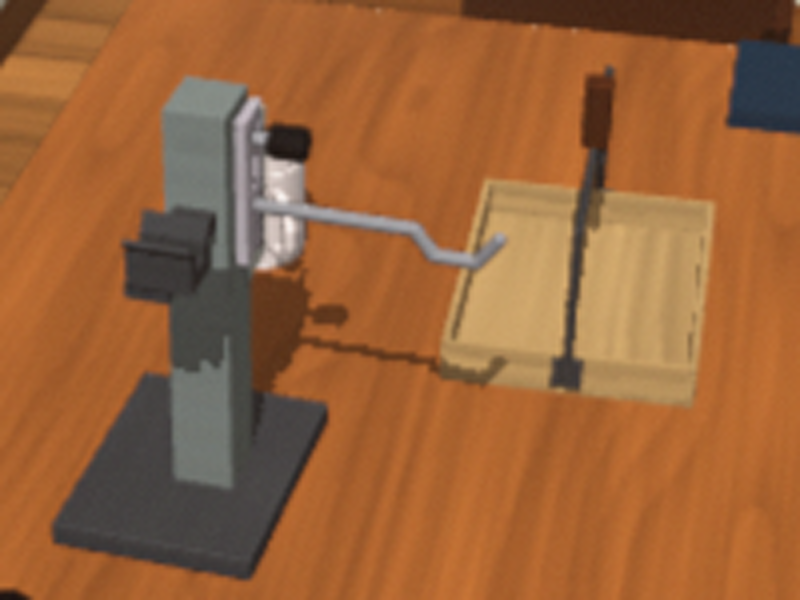

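The crops show the scale with its knob at crop1 (290,183) and crop2 (290,142), the hook running towards the robot and the notch arm facing +y. The carrier stands beside the hook, with its bail bar along about y and the grip at crop1 (218,80) and crop2 (597,110).

```bash
python3 - <<'E'
from h import *
s=lambda u,v:('scene',(200+u/3,140+v/3))
d=lambda u,v:('side',(240+u/4,150+v/4))
for nm,a,b in [('hooktip',s(426,165),d(502,240)),('knob',s(290,183),d(291,143)),('saddle',s(396,200),d(455,262)),('hookback',s(280,240),d(258,204)),
 ('griptop',s(218,60),d(598,77)),('gripbot',s(218,106),d(597,146)),('bailR',s(314,158),d(593,170)),('uprightfoot+y',s(318,262),d(566,370)),
 ('carr -x-y?',s(220,123),d(714,203)),('carr +x-y',s(80,197),d(487,180)),('car -x+y',s(383,212),d(692,383))]:
    print(nm,*tri(a,b))
for nm,p in [('L',s(107,467)),('Bt',s(242,597)),('R',s(375,508)),('sa',d(328,404)),('sb',d(248,576)),('sc',d(55,532)),('sd',d(147,376))]: print('base',nm,plane(*p,.02)[:2].round(4))
for nm,p in [('1',s(187,185)),('2',s(237,165)),('3',s(275,188)),('4',s(224,208)),('a',d(165,113)),('b',d(188,78)),('c',d(248,87)),('e',d(237,123))]: print('top',nm,plane(*p,.325)[:2].round(4))
for nm,p in [('1',s(220,123)),('2',s(80,197)),('3',s(383,212)),('a',d(487,180)),('b',d(714,203)),('c',d(692,383)),('e',d(442,357))]: print('carr z35',nm,plane(*p,.035)[:2].round(4))
E
```

```text
hooktip [0.4841 0.0294 0.2492] [0.0005 0.0005]
knob [0.6297 0.021  0.2999] [0.0005 0.0005]
saddle [0.5154 0.0243 0.2252] [0.0013 0.0013]
hookback [0.65   0.0288 0.2566] [0.0023 0.0023]
griptop [ 0.4538 -0.2844  0.2115] [0.0014 0.0014]
gripbot [ 0.45   -0.2955  0.1479] [0.0019 0.0019]
bailR [ 0.449  -0.1581  0.1777] [0.0221 0.0221]
uprightfoot+y [ 0.4493 -0.1556  0.0244] [0.0013 0.0013]
carr -x-y? [ 0.3556 -0.418   0.0324] [0.0018 0.0018]
carr +x-y [ 0.5527 -0.4152  0.032 ] [0.0011 0.0011]
car -x+y [ 0.3506 -0.1604  0.0282] [0.0051 0.0051]
base L [ 0.7756 -0.0795]
base Bt [0.7902 0.1185]
base R [0.645  0.1248]
base sa [ 0.6223 -0.0744]
base sb [0.6341 0.1374]
base sc [0.7788 0.12  ]
base sd [ 0.7671 -0.0801]
top 1 [ 0.7089 -0.007 ]
top 2 [6.647e-01 1.000e-04]
top 3 [0.6648 0.0443]
top 4 [0.7087 0.0361]
top a [0.7092 0.045 ]
top b [ 0.707  -0.0058]
top c [ 0.6647 -0.0024]
top e [0.66   0.0476]
carr z35 1 [ 0.3599 -0.412 ]
carr z35 2 [ 0.5559 -0.4099]
carr z35 3 [ 0.352  -0.1605]
carr z35 a [ 0.552  -0.4122]
carr z35 b [ 0.3551 -0.417 ]
carr z35 c [ 0.3517 -0.142 ]
carr z35 e [ 0.5447 -0.1345]
```

```bash

python3 -m crank '[{"xyz":[0,0,-0.034],"spin":6},{"xyz":[0,0,-0.068],"spin":12},{"xyz":[0,0,-0.102],"spin":18},{"xyz":[0,0,-0.136],"spin":23.8},{"xyz":[0,0,-0.17],"spin":23.8}]' 0
python3 -m crank '[{"xyz":[0.014,-0.035,0],"spin":0},{"xyz":[0.028,-0.07,0],"spin":0},{"xyz":[0.042,-0.105,0],"spin":0},{"xyz":[0.056,-0.14,0],"spin":0},{"xyz":[0.07,-0.175,0],"spin":0}]'
python3 -m crank '[{"xyz":[0.014,-0.035,0],"spin":0},{"xyz":[0.028,-0.07,0],"spin":0},{"xyz":[0.042,-0.105,0],"spin":0},{"xyz":[0.056,-0.14,0],"spin":0},{"xyz":[0.07,-0.175,0],"spin":0}]'
python3 -m crank '[{"xyz":[0.014,-0.035,0],"spin":0},{"xyz":[0.028,-0.07,0],"spin":0},{"xyz":[0.042,-0.105,0],"spin":0},{"xyz":[0.056,-0.14,0],"spin":0},{"xyz":[0.07,-0.175,0],"spin":0}]'
python3 -m crank '[{"xyz":[0.014,-0.029,0],"spin":0},{"xyz":[0.028,-0.058,0],"spin":0},{"xyz":[0.042,-0.088,0],"spin":0},{"xyz":[0.057,-0.117,0],"spin":0},{"xyz":[0.057,-0.117,0],"spin":0}]'
python3 - <<'E'
from h import *
c=vision.camera_info('wrist');st();print(np.round(c['camera_matrix'],1).tolist(),np.round(c['extrinsics'],3).tolist())
cv2.imwrite('pics/w1.png',vision.snapshot('wrist'))
E
```

```text
time_s: 0.52
tcp_pos: [0.2308, -0.6071, 0.4214]
eef_rot: [[0.998, -0.056, -0.001], [-0.056, -0.998, 0.001], [-0.001, -0.001, -1.0]]
ft_force: [0.9, -0.9, 0.0]
grip_width: 0.0425
finger_force: 0.0
time_s: 0.93
tcp_pos: [0.3101, -0.4346, 0.4198]
eef_rot: [[0.999, -0.053, -0.001], [-0.053, -0.999, 0.001], [-0.001, -0.001, -1.0]]
ft_force: [0.9, 0.3, 0.6]
grip_width: 0.0428
finger_force: 0.0
time_s: 1.35
tcp_pos: [0.389, -0.2635, 0.4201]
eef_rot: [[0.999, -0.053, -0.001], [-0.053, -0.999, 0.0], [-0.001, -0.0, -1.0]]
ft_force: [1.0, -0.5, -0.1]
grip_width: 0.0424
finger_force: 0.0
time_s: 1.77
tcp_pos: [0.468, -0.0927, 0.4201]
eef_rot: [[0.999, -0.053, -0.001], [-0.053, -0.999, -0.0], [-0.001, 0.0, -1.0]]
ft_force: [0.9, -0.5, 0.3]
grip_width: 0.0428
finger_force: 0.0
time_s: 2.18
tcp_pos: [0.5324, 0.0275, 0.419]
eef_rot: [[0.999, -0.041, -0.001], [-0.041, -0.999, 0.006], [-0.001, -0.006, -1.0]]
ft_force: [-0.1, 0.2, 0.0]
grip_width: 0.0425
finger_force: 0.0
t 2.18 tcp [0.5324 0.0275 0.419 ] x [ 0.999 -0.041 -0.001] y [-0.041 -0.999 -0.006] z [-0.001  0.006 -1.   ] w 0.0425 F [-0.1  0.2  0. ] ff 0.0
[[388.2, 0.0, 321.4], [0.0, 388.2, 240.3], [0.0, 0.0, 1.0]] [[-0.04, -0.948, -0.314, 0.614], [-0.999, 0.036, 0.018, 0.024], [-0.006, 0.315, -0.949, 0.543], [0.0, 0.0, 0.0, 1.0]]
```

View pics/w1.png

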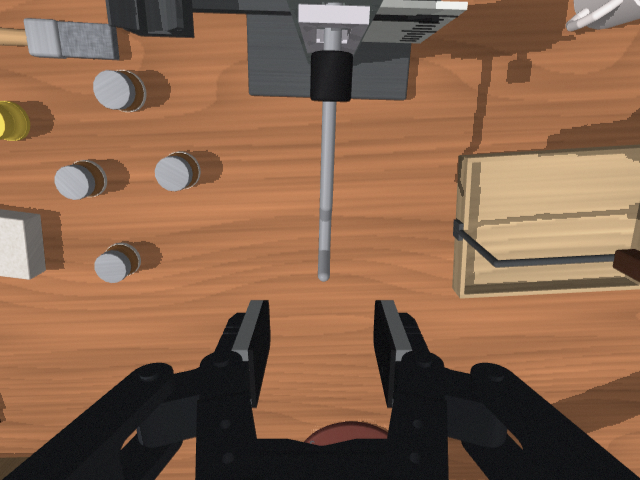

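The wrist view shows the knob at (331,77), the hook running from (330,105) down to its tip at (323,278), four jars on the left and the carrier on the right. The yellow look-alike is at (10,121).

```bash
python3 - <<'E'
from h import *
c=vision.camera_info('wrist')
f=lambda u,v,z:plane('w',(u,v),z,c).round(4)
print('knob end',f(331,100,.292),'knob mid',f(331.5,76,.31))
print('hook back',f(330,115,.248),'front straight',f(326.5,205,.248),'tip',f(323,276,.253),'saddle~',f(325,235,.23))
print('col strap L/R',f(299,10,.30),f(368,10,.30))
for u,v in((177,172),(79,181),(119,90),(113,265)):print('jar',f(u,v,.042))
print('carr',f(464,158,.035),f(458,296,.035))
print('notch edges',f(193,38,.275),f(135,38,.275),f(112,10,.275))
print(togo([.63,.0215,.300]))
E
```

```text
knob end [0.6194 0.0149 0.292 ] knob mid [0.6314 0.0146 0.31  ]
hook back [0.6103 0.0151 0.248 ] front straight [0.544  0.0203 0.248 ] tip [0.4864 0.0254 0.253 ] saddle~ [0.5139 0.0225 0.23  ]
col strap L/R [0.6665 0.031  0.3   ] [ 0.6648 -0.0069  0.3   ]
jar [0.5473 0.2103 0.042 ]
jar [0.5413 0.3392 0.042 ]
jar [0.6482 0.2643 0.042 ]
jar [0.4232 0.3201 0.042 ]
carr [ 0.548  -0.1591  0.035 ] [ 0.3511 -0.1645  0.035 ]
notch edges [0.6597 0.0987 0.275 ] [0.6613 0.1346 0.275 ] [0.6771 0.1456 0.275 ]
[ 98.8  -2.  118.9]
```

```bash

python3 -m crank '[{"xyz":[0,0,0],"spin":0},{"xyz":[0,0,0],"spin":0},{"xyz":[0,0,0],"spin":0}]' >/dev/null
cat >> h.py <<'E'
def lids(roi,n='wrist',amin=150,z=.042,name=None):
    c=vision.camera_info(n);im=vision.snapshot(n)
    if name:cv2.imwrite(name,im)
    v0,v1,u0,u1=roi;r=im[v0:v1,u0:u1].astype(int)
    m=((abs(r[...,0]-r[...,2])<40)&(r[...,0]>90)&(r[...,0]>=r[...,2]-3)).astype(np.uint8)
    k,l,s,ce=cv2.connectedComponentsWithStats(m)
    return [(np.round(ce[i]+[u0,v0],1),s[i].tolist(),plane(n,ce[i]+[u0,v0],z,c).round(4)[:2]) for i in range(1,k) if s[i,4]>amin]
E
python3 - <<'E'
from h import *
s=st();c=vision.camera_info('wrist');print(np.round(c['extrinsics'],3).tolist())
for x in lids((60,300,55,230),name='pics/w2.png'):print(x)
for x in lids((285,355,350,460),'scene',40):print(x)
a=cv2.imread('pics/w1.png').astype(int);b=cv2.imread('pics/w2.png').astype(int);print(abs(a-b).mean())
im=b
for v in (80,95,130,180,250):   # dark knob / hook bounds along rows
    r=im[v,290:370];d=r.max(1);rr=(r[:,2]-r[:,0])
    u=np.where(d<40)[0] if v<100 else np.where(rr<30)[0]
    print(v,290+u.min() if len(u) else None,290+u.max() if len(u) else None)
E
```

```text
t 2.48 tcp [0.5307 0.0177 0.4204] x [ 0.998 -0.055 -0.   ] y [-0.055 -0.998  0.001] z [-0.    -0.001 -1.   ] w 0.0426 F [ 0.1 -0.3  0.2] ff 0.0
[[-0.055, -0.948, -0.313, 0.612], [-0.998, 0.052, 0.016, 0.014], [0.001, 0.314, -0.949, 0.544], [0.0, 0.0, 0.0, 1.0]]
(array([100. ,  91.9]), [27, 13, 37, 39, 1099], array([0.6498, 0.2797]))
(array([162.2, 175.1]), [90, 98, 35, 35, 902], array([0.5462, 0.2229]))
(array([ 65.5, 186.1]), [0, 109, 25, 34, 683], array([0.5389, 0.3511]))
(array([102.5, 270.1]), [32, 196, 32, 29, 708], array([0.4195, 0.3305]))
(array([444.6, 299.9]), [86, 8, 18, 15, 203], array([0.4229, 0.3343]))
(array([380.2, 304.3]), [22, 12, 17, 16, 210], array([0.5494, 0.2275]))
(array([423.2, 330.5]), [65, 38, 18, 17, 236], array([0.5432, 0.359 ]))
(array([369.4, 338.6]), [11, 46, 18, 17, 249], array([0.6528, 0.2838]))
11.799945746527778
80 290 330
95 290 329
130 305 318
180 305 317
250 306 317
```

```bash

python3 -m crank '[{"xyz":[0.033,-0.003,0],"spin":0},{"xyz":[0.066,-0.006,0],"spin":0},{"xyz":[0.099,-0.008,0],"spin":0},{"xyz":[0.099,-0.008,0.03],"spin":0},{"xyz":[0.099,-0.008,0.06],"spin":0}]' >/dev/null
python3 -m crank '[{"xyz":[0,0,0],"spin":0},{"xyz":[0,0,0],"spin":0},{"xyz":[0,0,0],"spin":0}]' 0
python3 - <<'E'
from h import *
st();c=vision.camera_info('wrist');im=vision.snapshot('wrist');cv2.imwrite('pics/w3.png',im)
print('knob should project',proj(np.array([.630,.0205,.3]),'w',c),proj(np.array([.617,.0205,.3]),'w',c))
E
```

```text
time_s: 3.25
tcp_pos: [0.6309, 0.0218, 0.3625]
eef_rot: [[0.999, -0.053, 0.003], [-0.053, -0.999, 0.0], [0.003, -0.0, -1.0]]
ft_force: [0.3, -0.1, 0.9]
grip_width: 0.0426
finger_force: 0.0
t 3.25 tcp [0.6309 0.0218 0.3625] x [ 0.999 -0.053  0.003] y [-0.053 -0.999 -0.   ] z [ 0.003  0.    -1.   ] w 0.0426 F [ 0.3 -0.1  0.9] ff 0.0
knob should project [325.46029952 278.5441512 ] [326.66895769 300.96694072]
```

View pics/w3.png

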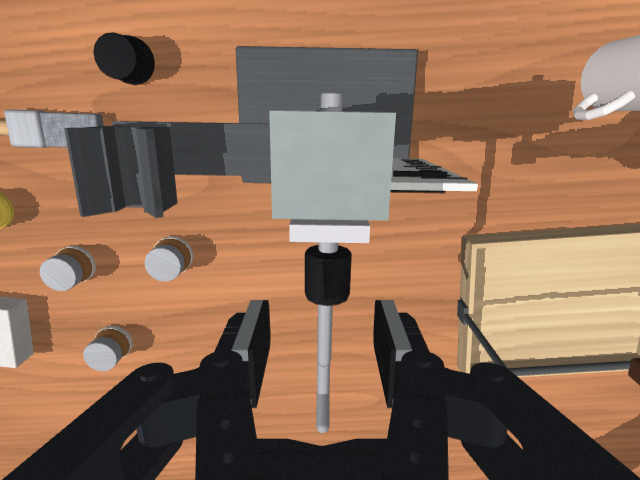

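The wrist view shows the knob at (328,275), centred between the fingers. The notch trough has lip corners at (67,128), (174,124), (80,215) and (176,207), and the column top runs from (270,111) to (389,220).

```bash

python3 - <<'E'
from h import *
c=vision.camera_info('wrist')
f=lambda u,v,z:plane('w',(u,v),z,c).round(4)
for p in((67,128),(174,124),(80,215),(176,207)):print('lip',f(*p,.288))
for p in((104,127),(133,126),(113,211),(146,208)):print('inner?',f(*p,.277))
q=[f(*p,.325) for p in((270,111),(396,113),(389,220),(271,219))];print('top',q,np.mean(q,0))
E
python3 -m crank '[{"xyz":[0,0.001,0.02],"spin":0},{"xyz":[0,0.001,0.04],"spin":0},{"xyz":[0,0.001,0.06],"spin":0},{"xyz":[0,0.001,0.06],"spin":0},{"xyz":[0,0.001,0.06],"spin":0}]' 0
python3 -m crank '[{"xyz":[0,0,0],"spin":0},{"xyz":[0,0,0],"spin":0},{"xyz":[0,0,0],"spin":0},{"xyz":[0,0,0],"spin":0},{"xyz":[0,0,0],"spin":0}]' -1
```

```text
lip [0.7121 0.1444 0.288 ]
lip [0.7112 0.0912 0.288 ]
lip [0.6681 0.1488 0.288 ]
lip [0.6697 0.0973 0.288 ]
inner? [0.7116 0.1319 0.277 ]
inner? [0.7113 0.1167 0.277 ]
inner? [0.6669 0.137  0.277 ]
inner? [0.6677 0.1184 0.277 ]
top [array([0.7143, 0.0388, 0.325 ]), array([ 0.7109, -0.0111,  0.325 ]), array([ 0.667 , -0.0084,  0.325 ]), array([0.6701, 0.0425, 0.325 ])] [0.690575 0.01545  0.325   ]
time_s: 3.72
tcp_pos: [0.6306, 0.0212, 0.3018]
eef_rot: [[0.999, -0.053, 0.002], [-0.053, -0.999, 0.0], [0.002, -0.0, -1.0]]
ft_force: [1.0, 0.2, 1.0]
grip_width: 0.0427
finger_force: 0.0
time_s: 4.13
tcp_pos: [0.6314, 0.0215, 0.3023]
eef_rot: [[0.999, -0.052, 0.005], [-0.052, -0.999, 0.001], [0.005, -0.001, -1.0]]
ft_force: [-0.0, 0.6, 4.4]
grip_width: 0.0223
finger_force: 57.8
```

```bash

python3 -m crank '[{"xyz":[-0.006,0,0],"spin":0},{"xyz":[-0.014,0,0],"spin":0},{"xyz":[-0.024,0,0],"spin":0},{"xyz":[-0.036,0,0],"spin":0},{"xyz":[-0.048,0,0],"spin":0}]'
python3 -m crank '[{"xyz":[-0.014,0,0],"spin":0},{"xyz":[-0.028,0,0],"spin":0},{"xyz":[-0.042,0,0],"spin":0},{"xyz":[-0.052,0,-0.01],"spin":0},{"xyz":[-0.052,0,-0.04],"spin":0}]'
python3 -m crank '[{"xyz":[0,0,-0.02],"spin":0},{"xyz":[0,0,-0.03],"spin":0},{"xyz":[0,0,-0.03],"spin":0},{"xyz":[0,0,-0.03],"spin":0},{"xyz":[0,0,-0.03],"spin":0}]'
python3 - <<'E'
from h import *
st();cv2.imwrite('pics/w4.png',vision.snapshot('wrist'))
E
```

```text
time_s: 4.55
tcp_pos: [0.5816, 0.0237, 0.3005]
eef_rot: [[0.999, -0.053, 0.001], [-0.053, -0.999, -0.0], [0.001, -0.0, -1.0]]
ft_force: [1.2, 0.4, 2.6]
grip_width: 0.0226
finger_force: 57.6
time_s: 4.97
tcp_pos: [0.5239, 0.0261, 0.3361]
eef_rot: [[0.999, -0.052, -0.017], [-0.052, -0.999, -0.002], [-0.017, 0.002, -1.0]]
ft_force: [0.8, -0.3, -1.5]
grip_width: 0.0226
finger_force: 57.7
time_s: 5.38
tcp_pos: [0.5293, 0.0263, 0.3691]
eef_rot: [[0.999, -0.053, -0.003], [-0.053, -0.999, -0.0], [-0.003, 0.0, -1.0]]
ft_force: [-0.3, -0.4, -0.7]
grip_width: 0.0223
finger_force: 57.7
t 5.38 tcp [0.5293 0.0263 0.3691] x [ 0.999 -0.053 -0.003] y [-0.053 -0.999  0.   ] z [-0.003 -0.    -1.   ] w 0.0223 F [-0.3 -0.4 -0.7] ff 57.684414982795715
```

View pics/w4.png

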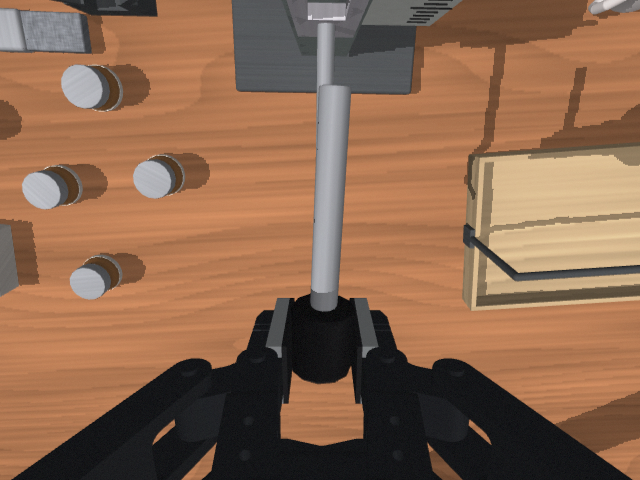

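The pin is drawn out, with its tip at (335,87) and the knob at (322,345). It is yawed about 3° in the grip, so I'll correct that on the way to the notch.

```bash

python3 -m crank '[{"xyz":[0.01,-0.035,0],"spin":-1},{"xyz":[0.03,-0.07,0],"spin":-2},{"xyz":[0.05,-0.105,0],"spin":-3},{"xyz":[0.064,-0.105,0],"spin":-3},{"xyz":[0.064,-0.105,0],"spin":-3}]' >/dev/null
python3 -m crank '[{"xyz":[0,0,0],"spin":0},{"xyz":[0,0,0],"spin":0},{"xyz":[0,0,0],"spin":0}]' >/dev/null
python3 - <<'E'
from h import *
st();cv2.imwrite('pics/w5.png',vision.snapshot('wrist'));print(np.round(vision.camera_info('wrist')['extrinsics'],3).tolist())
E
```

```text
t 6.1 tcp [0.5992 0.1268 0.3702] x [ 1.    -0.002 -0.001] y [-0.002 -1.     0.001] z [-0.001 -0.001 -1.   ] w 0.0224 F [-0.3 -0.4 -0.3] ff 57.79683709144592
[[-0.001, -0.949, -0.314, 0.681], [-1.0, 0.001, -0.0, 0.128], [0.001, 0.314, -0.949, 0.494], [0.0, 0.0, 0.0, 1.0]]
```

View pics/w5.png

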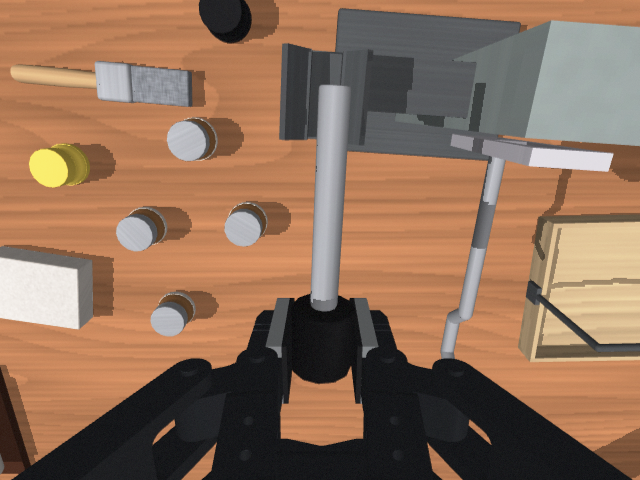

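The view shows the pin pointing at the trough, whose outer lip edges are at u≈282 and u≈370 over v≈45-140.

```bash

python3 - <<'E'
from h import *
c=vision.camera_info('wrist')
f=lambda u,v,z:plane('w',(u,v),z,c).round(4)
for p in((284,44),(372,51),(281,139),(366,150)):print('lip',f(*p,.288))
for p in((311,52),(342,54),(309,137)):print('inner',f(*p,.277))
im=cv2.imread('pics/w5.png')
cv2.imwrite('pics/c5.png',cv2.resize(im[25:165,260:400],None,fx=4,fy=4,interpolation=cv2.INTER_CUBIC)*np.uint8(1))
# tip of pin in tool frame
print('pin tip',f(335,87,.370),'pin base',f(324,305,.370))
E
```

```text
lip [0.7117 0.1454 0.288 ]
lip [0.7087 0.1031 0.288 ]
lip [0.6676 0.1483 0.288 ]
lip [0.662  0.1043 0.288 ]
inner [0.7097 0.1327 0.277 ]
inner [0.7088 0.117  0.277 ]
inner [0.6679 0.1342 0.277 ]
pin tip [0.6879 0.1234 0.37  ] pin base [0.6154 0.1266 0.37  ]
```

View pics/c5.png

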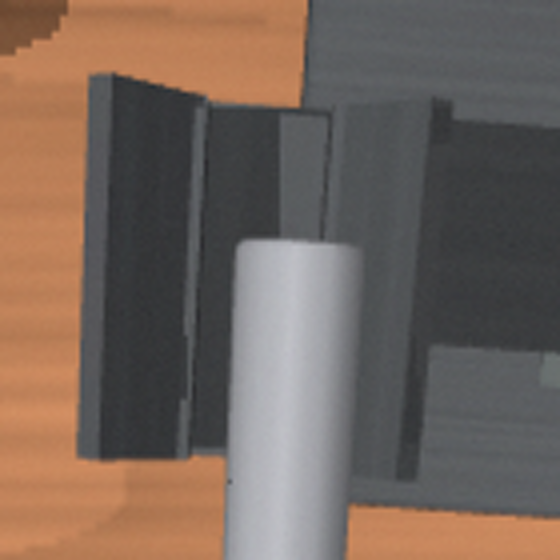

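```bash

python3 -m crank '[{"xyz":[0.018,-0.001,0],"spin":0},{"xyz":[0.036,-0.001,0],"spin":0},{"xyz":[0.036,-0.001,0.02],"spin":0},{"xyz":[0.036,-0.001,0.04],"spin":0},{"xyz":[0.036,-0.001,0.06],"spin":0}]'
python3 -m crank '[{"xyz":[0,0,0.01],"spin":0},{"xyz":[0,0,0.02],"spin":0},{"xyz":[0,0,0.03],"spin":0},{"xyz":[0,0,0.035],"spin":0},{"xyz":[0,0,0.037],"spin":0}]'
python3 -m crank '[{"xyz":[0,0,0],"spin":0},{"xyz":[0,0,0],"spin":0},{"xyz":[0,0,0.001],"spin":0},{"xyz":[0,0,0.001],"spin":0}]'
python3 - <<'E'
from h import *
st();im=vision.snapshot('wrist');cv2.imwrite('pics/w6.png',im)
a=cv2.resize(im[20:400,180:480],None,fx=1.3,fy=1.3); b=cv2.resize(vision.snapshot('side')[170:270,250:350],None,fx=4,fy=4); h=max(a.shape[0],b.shape[0])
cv2.imwrite('pics/c6.png',np.hstack([cv2.copyMakeBorder(x,0,h-x.shape[0],0,0,0) for x in(a,b)]))
E
```

```text
time_s: 6.57
tcp_pos: [0.6357, 0.1282, 0.3102]
eef_rot: [[1.0, -0.002, 0.001], [-0.002, -1.0, 0.0], [0.001, -0.0, -1.0]]
ft_force: [-0.2, -0.1, -1.0]
grip_width: 0.022
finger_force: 57.8
time_s: 6.98
tcp_pos: [0.6356, 0.1288, 0.2733]
eef_rot: [[1.0, -0.0, -0.001], [-0.0, -1.0, -0.0], [-0.001, 0.0, -1.0]]
ft_force: [-2.1, -0.1, 2.8]
grip_width: 0.0224
finger_force: 58.2
time_s: 7.32
tcp_pos: [0.6364, 0.1292, 0.2734]
eef_rot: [[1.0, -0.0, 0.002], [-0.0, -1.0, 0.001], [0.002, -0.001, -1.0]]
ft_force: [0.6, 0.1, 1.9]
grip_width: 0.0222
finger_force: 58.0
t 7.32 tcp [0.6364 0.1292 0.2734] x [ 1.    -0.     0.002] y [-0.    -1.    -0.001] z [ 0.002  0.001 -1.   ] w 0.0222 F [0.6 0.1 1.9] ff 58.02147567272186
```

View pics/c6.png

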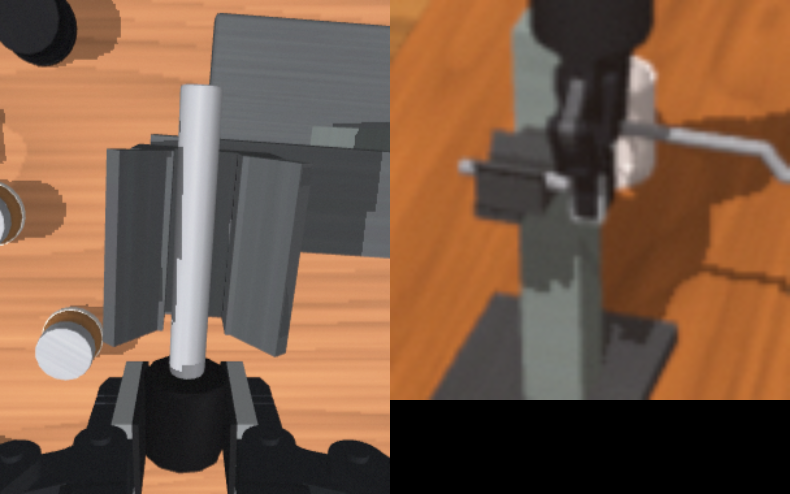

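The pin lies in the trough with its far end sticking out past it, and there is light contact. I'll release it.

```bash

python3 -m crank '[{"xyz":[0,0,0],"spin":0},{"xyz":[0,0,0],"spin":0},{"xyz":[0,0,0],"spin":0},{"xyz":[0,0,0],"spin":0},{"xyz":[0,0,0],"spin":0}]' -0.1
python3 -m crank '[{"xyz":[0,0,-0.01],"spin":0},{"xyz":[0,0,-0.04],"spin":0},{"xyz":[0,0,-0.08],"spin":0},{"xyz":[0,0,-0.12],"spin":0},{"xyz":[-0.02,-0.03,-0.15],"spin":0}]' >/dev/null
python3 -m crank '[{"xyz":[-0.02,-0.035,0],"spin":0},{"xyz":[-0.04,-0.07,0],"spin":0},{"xyz":[-0.04,-0.07,0],"spin":0},{"xyz":[-0.04,-0.07,0],"spin":0},{"xyz":[-0.04,-0.07,0],"spin":0}]' >/dev/null
python3 - <<'E'
from h import *
st();
for x in lids((0,400,0,640),amin=400,name='pics/w7.png'):print(x)
a=cv2.imread('pics/w7.png')
b=cv2.resize(vision.snapshot('side')[170:270,250:350],None,fx=4,fy=4); 
cv2.imwrite('pics/c7.png',np.hstack([cv2.resize(a,None,fx=.62,fy=.62),cv2.copyMakeBorder(b,0,298-400 if 0 else 0,0,0,0)[:297]]))
E
```

```text
time_s: 7.83
tcp_pos: [0.6358, 0.1289, 0.2721]
eef_rot: [[1.0, -0.0, -0.0], [-0.0, -1.0, -0.0], [-0.0, 0.0, -1.0]]
ft_force: [0.2, 0.5, 0.2]
grip_width: 0.0385
finger_force: 0.0
t 8.67 tcp [0.5782 0.2252 0.4196] x [ 1.    -0.     0.001] y [-0.    -1.     0.001] z [ 0.001 -0.001 -1.   ] w 0.0385 F [ 0.8 -1.1  0.6] ff 0.0
(array([475.6,  63.8]), [450, 0, 44, 127, 1798], array([0.7146, 0.0431]))
(array([610.5,  62.1]), [550, 16, 90, 83, 3934], array([ 0.7165, -0.1161]))
(array([235.5,  69.1]), [195, 48, 84, 42, 2791], array([0.7086, 0.3276]))
(array([277.4, 120.9]), [260, 103, 36, 37, 1036], array([0.6499, 0.2799]))
(array([582.9, 188.5]), [536, 102, 104, 228, 3884], array([ 0.5658, -0.1153]))
(array([322.7, 202.5]), [307, 187, 33, 33, 856], array([0.547 , 0.2238]))
(array([223. , 207.4]), [207, 191, 33, 33, 837], array([0.5405, 0.3556]))
(array([246.9, 290. ]), [232, 275, 31, 30, 675], array([0.4204, 0.3312]))Traceback (most recent call last):
  File "<stdin>", line 6, in <module>
    return _nx.concatenate(arrs, 1, dtype=dtype, casting=casting)
           ~~~~~~~~~~~~~~~^^^^^^^^^^^^^^^^^^^^^^^^^^^^^^^^^^^^^^^
ValueError: all the input array dimensions except for the concatenation axis must match exactly, but along dimension 0, the array at index 0 has size 298 and the array at index 1 has size 297
```

```bash

python3 -m crank '[{"xyz":[-0.015,0,0.03],"spin":0},{"xyz":[-0.031,0,0.07],"spin":0},{"xyz":[-0.031,0,0.11],"spin":0},{"xyz":[-0.031,0,0.15],"spin":0},{"xyz":[-0.031,0,0.19],"spin":0}]' 0.8 >/dev/null
python3 -m crank '[{"xyz":[0,0,0],"spin":0},{"xyz":[0,0,0],"spin":0},{"xyz":[0,0,0],"spin":0}]' >/dev/null
python3 - <<'E'
from h import *
st();
for x in lids((80,470,200,440),amin=400,name='pics/w8.png'):print(x)
a=cv2.imread('pics/w8.png')
b=cv2.resize(vision.snapshot('side')[170:290,250:350],(400,480))
cv2.imwrite('pics/c7.png',np.hstack([a[:,120:520],b]))
E
```

```text
t 9.43 tcp [0.5491 0.2256 0.2313] x [ 1.    -0.002  0.004] y [-0.002 -1.    -0.002] z [ 0.004  0.002 -1.   ] w 0.0771 F [-0.3  0.   0.6] ff 0.0
(array([250.7,  95.9]), [21, 0, 59, 38, 1826], array([0.6431, 0.28  ]))
(array([324.5, 218.8]), [99, 114, 53, 51, 2112], array([0.5469, 0.2241]))
```

View pics/c7.png

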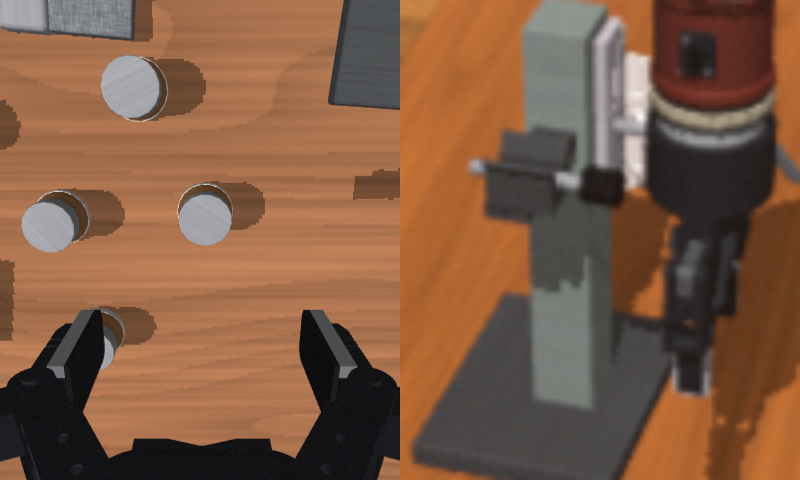

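The pin rests level in the notch with its knob towards the hook. Jar A is centred at (.547,.224), so I'll descend and grasp it.

```bash

python3 -m crank '[{"xyz":[-0.001,0.001,0.04],"spin":0},{"xyz":[-0.001,0.001,0.08],"spin":0},{"xyz":[-0.001,0.001,0.12],"spin":0},{"xyz":[-0.001,0.001,0.16],"spin":0},{"xyz":[-0.001,0.001,0.19],"spin":0}]' >/dev/null
python3 -m crank '[{"xyz":[0,0,0.009],"spin":0},{"xyz":[0,0,0.009],"spin":0},{"xyz":[0,0,0.009],"spin":0}]'
python3 -m crank '[{"xyz":[0,0,0],"spin":0},{"xyz":[0,0,0],"spin":0},{"xyz":[0,0,0],"spin":0},{"xyz":[0,0,0],"spin":0},{"xyz":[0,0,0],"spin":0}]' -1
```

```text
time_s: 10.2
tcp_pos: [0.548, 0.2256, 0.0321]
eef_rot: [[1.0, -0.0, 0.004], [-0.0, -1.0, 0.002], [0.004, -0.002, -1.0]]
ft_force: [0.8, 0.1, 0.6]
grip_width: 0.0768
finger_force: 0.0
time_s: 10.62
tcp_pos: [0.5478, 0.2253, 0.0327]
eef_rot: [[1.0, -0.0, 0.004], [-0.0, -1.0, 0.002], [0.004, -0.002, -1.0]]
ft_force: [-0.2, -0.1, 6.4]
grip_width: 0.0432
finger_force: 60.0
```

```bash

python3 -m crank '[{"xyz":[0,0,-0.02],"spin":0},{"xyz":[0,0,-0.06],"spin":0},{"xyz":[0,0,-0.1],"spin":0},{"xyz":[0,0,-0.14],"spin":0},{"xyz":[0,0,-0.18],"spin":0}]'
python3 -m crank '[{"xyz":[0,0,-0.04],"spin":0},{"xyz":[0,0,-0.08],"spin":0},{"xyz":[0,0,-0.11],"spin":0},{"xyz":[-0.01,0.03,-0.11],"spin":0},{"xyz":[-0.02,0.07,-0.11],"spin":0}]' >/dev/null
python3 -m crank '[{"xyz":[-0.01,0.038,0],"spin":0},{"xyz":[-0.014,0.077,0],"spin":0},{"xyz":[-0.014,0.116,0],"spin":0},{"xyz":[-0.014,0.155,0],"spin":0},{"xyz":[-0.014,0.194,0],"spin":0}]' >/dev/null
python3 -m crank '[{"xyz":[0,0.038,0],"spin":0},{"xyz":[0,0.076,0],"spin":0},{"xyz":[0,0.114,0],"spin":0},{"xyz":[0,0.152,0],"spin":0},{"xyz":[0,0.188,0],"spin":0}]' >/dev/null
python3 -m crank '[{"xyz":[0,0,0],"spin":0},{"xyz":[0,0,0],"spin":0},{"xyz":[0,0,0],"spin":0},{"xyz":[0,0,0],"spin":0}]'
python3 - <<'E'
from h import *
st();print(np.round(vision.camera_info('wrist')['extrinsics'],3).tolist());cv2.imwrite('pics/w9.png',vision.snapshot('wrist'))
E
```

```text
time_s: 11.03
tcp_pos: [0.5458, 0.2244, 0.2129]
eef_rot: [[1.0, -0.0, 0.001], [-0.0, -1.0, 0.0], [0.001, -0.0, -1.0]]
ft_force: [0.7, 0.4, -1.1]
grip_width: 0.043
finger_force: 60.8
time_s: 12.62
tcp_pos: [0.5123, -0.2253, 0.3205]
eef_rot: [[1.0, 0.003, 0.001], [0.003, -1.0, 0.001], [0.001, -0.001, -1.0]]
ft_force: [-0.3, 0.7, -0.3]
grip_width: 0.0436
finger_force: 61.0
t 12.62 tcp [ 0.5123 -0.2253  0.3205] x [1.    0.003 0.001] y [ 0.003 -1.    -0.001] z [ 0.001  0.001 -1.   ] w 0.0436 F [-0.3  0.7 -0.3] ff 60.95385192688582
[[0.004, -0.95, -0.313, 0.594], [-1.0, -0.004, -0.0, -0.224], [-0.001, 0.313, -0.95, 0.444], [0.0, 0.0, 0.0, 1.0]]
```

View pics/w9.png

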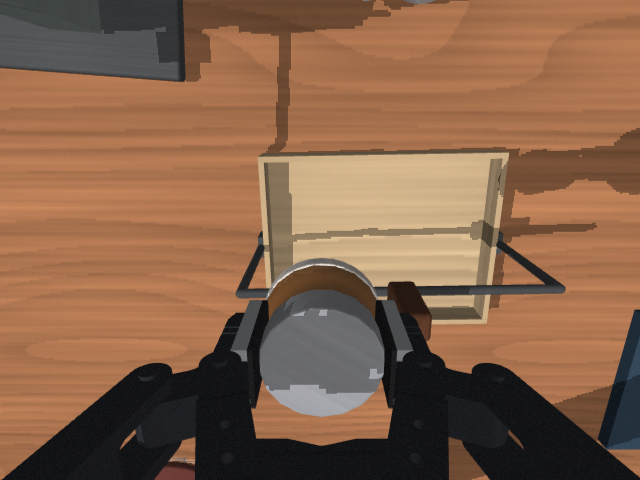

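The jar is held by its lid. The carrier rim corners are at (259,156), (509,152) and (487,323), and the bail bar ends at (240,294) and (563,288).

```bash

python3 - <<'E'
from h import *
c=vision.camera_info('wrist')
f=lambda u,v,z:plane('w',(u,v),z,c).round(4)[:2]
a,b,d=f(259,156,.041),f(509,152,.041),f(487,323,.041)
print(a,b,d,'centre?',(a+d)/2, np.linalg.norm(a-b),np.linalg.norm(b-d))
e,g=f(240,294,.15),f(563,288,.15);print(e,g,(e+g)/2,np.linalg.norm(e-g),'bar yaw',np.degrees(np.arctan2(-(e-g)[0],(e-g)[1])))
E
```

```text
[ 0.5513 -0.1604] [ 0.5563 -0.4149] [ 0.3594 -0.4196] centre? [ 0.45535 -0.29   ] 0.25454911117503437 0.19695608647614832
[ 0.4493 -0.1566] [ 0.456  -0.4254] [ 0.45265 -0.291  ] 0.2688834877786288 bar yaw 1.4278357601797877
```

```bash

python3 -m crank '[{"xyz":[0.0035,0.003,0.04],"spin":0},{"xyz":[0.0035,0.003,0.08],"spin":0},{"xyz":[0.0035,0.003,0.12],"spin":0},{"xyz":[0.0035,0.003,0.16],"spin":0},{"xyz":[0.0035,0.003,0.2],"spin":0}]' >/dev/null
python3 -m crank '[{"xyz":[0,0,0.03],"spin":0},{"xyz":[0,0,0.06],"spin":0},{"xyz":[0,0,0.075],"spin":0},{"xyz":[0,0,0.079],"spin":0},{"xyz":[0,0,0.08],"spin":0}]'
python3 -m crank '[{"xyz":[0,0,0],"spin":0},{"xyz":[0,0,0],"spin":0}]'
```

```text
time_s: 13.5
tcp_pos: [0.5154, -0.2285, 0.0396]
eef_rot: [[1.0, 0.002, -0.002], [0.002, -1.0, 0.002], [-0.002, -0.002, -1.0]]
ft_force: [1.2, 0.5, -0.5]
grip_width: 0.0439
finger_force: 61.1
time_s: 13.67
tcp_pos: [0.5169, -0.2302, 0.0412]
eef_rot: [[1.0, 0.001, 0.003], [0.001, -1.0, -0.001], [0.003, 0.001, -1.0]]
ft_force: [-0.3, 0.2, -0.8]
grip_width: 0.0434
finger_force: 61.0
```

```bash

python3 -m crank '[{"xyz":[0,0,0.001],"spin":0},{"xyz":[0,0,0.002],"spin":0},{"xyz":[0,0,0.002],"spin":0}]'
python3 -m crank '[{"xyz":[0,0,0],"spin":0},{"xyz":[0,0,0],"spin":0},{"xyz":[0,0,0],"spin":0},{"xyz":[0,0,0],"spin":0}]' 0.45
python3 -m crank '[{"xyz":[0,0,-0.02],"spin":0},{"xyz":[0,0,-0.06],"spin":0},{"xyz":[0,0,-0.1],"spin":0},{"xyz":[0,0,-0.14],"spin":0},{"xyz":[0,0,-0.18],"spin":0}]' >/dev/null
python3 -m crank '[{"xyz":[0,0,-0.04],"spin":0},{"xyz":[0,0,-0.08],"spin":0},{"xyz":[0,0,-0.1],"spin":0},{"xyz":[0,-0.03,-0.1],"spin":0},{"xyz":[0,-0.07,-0.1],"spin":0}]' 0.8 >/dev/null
python3 -m crank '[{"xyz":[0,-0.04,0],"spin":0},{"xyz":[0,-0.08,0],"spin":0},{"xyz":[0.005,-0.12,0],"spin":0},{"xyz":[0.01,-0.16,0],"spin":0},{"xyz":[0.015,-0.2,0],"spin":0}]' >/dev/null
python3 -m crank '[{"xyz":[0.005,-0.04,0],"spin":0},{"xyz":[0.01,-0.08,0],"spin":0},{"xyz":[0.01,-0.12,0],"spin":0},{"xyz":[0.01,-0.16,0],"spin":0},{"xyz":[0.01,-0.2,0],"spin":0}]' >/dev/null
python3 -m crank '[{"xyz":[0,-0.039,0],"spin":0},{"xyz":[0,-0.078,0],"spin":0},{"xyz":[0,-0.115,0.03],"spin":0},{"xyz":[0,-0.115,0.07],"spin":0},{"xyz":[0,-0.115,0.09],"spin":0}]' >/dev/null
python3 -m crank '[{"xyz":[0,0,0],"spin":0},{"xyz":[0,0,0],"spin":0},{"xyz":[0,0,0],"spin":0}]' >/dev/null
python3 - <<'E'
from h import *
s=st()
for x in lids((0,470,0,640),amin=400,name='pics/w10.png'):print(x,togo([*x[2],.0315],s))
E
```

```text
time_s: 13.92
tcp_pos: [0.5162, -0.2306, 0.0387]
eef_rot: [[1.0, -0.0, 0.002], [-0.0, -1.0, -0.001], [0.002, 0.001, -1.0]]
ft_force: [-0.1, 0.0, 1.5]
grip_width: 0.0432
finger_force: 61.3
time_s: 14.25
tcp_pos: [0.5155, -0.2304, 0.038]
eef_rot: [[1.0, -0.0, 0.0], [-0.0, -1.0, 0.0], [0.0, -0.0, -1.0]]
ft_force: [-0.2, -1.0, 0.0]
grip_width: 0.0618
finger_force: 0.0
t 16.58 tcp [0.5419 0.3547 0.23  ] x [ 1.    -0.001  0.003] y [-0.001 -1.    -0.002] z [ 0.003  0.002 -1.   ] w 0.0768 F [ 0.  -0.5  0.8] ff 0.0
(array([356.2,  10.2]), [283, 0, 138, 27, 2844], array([0.6924, 0.3309])) [150.   23.9 198.9]
(array([421.2,  75.3]), [390, 43, 63, 65, 3084], array([0.6498, 0.2815])) [107.5  73.4 198.6]
(array([320.6, 217.9]), [295, 193, 53, 51, 2118], array([0.5406, 0.3564])) [ -1.8  -1.4 198.5]
(array([346.6, 343.4]), [324, 321, 48, 44, 1581], array([0.4206, 0.3324])) [-121.8   22.8  198.1]
```

```bash

python3 -m crank '[{"xyz":[-0.001,-0.001,0.04],"spin":0},{"xyz":[-0.001,-0.001,0.08],"spin":0},{"xyz":[-0.001,-0.001,0.12],"spin":0},{"xyz":[-0.001,-0.001,0.16],"spin":0},{"xyz":[-0.001,-0.001,0.19],"spin":0}]' >/dev/null
python3 -m crank '[{"xyz":[0,0,0.0085],"spin":0},{"xyz":[0,0,0.0085],"spin":0},{"xyz":[0,0,0.0085],"spin":0}]'
python3 -m crank '[{"xyz":[0,0,0],"spin":0},{"xyz":[0,0,0],"spin":0},{"xyz":[0,0,0],"spin":0},{"xyz":[0,0,0],"spin":0},{"xyz":[0,0,0],"spin":0}]' -1
python3 -m crank '[{"xyz":[0,0,-0.02],"spin":0},{"xyz":[0,0,-0.06],"spin":0},{"xyz":[0,0,-0.1],"spin":0},{"xyz":[0,0,-0.14],"spin":0},{"xyz":[0,0,-0.18],"spin":0}]' >/dev/null
python3 -m crank '[{"xyz":[0,0,-0.04],"spin":0},{"xyz":[0,0,-0.08],"spin":0},{"xyz":[0,0,-0.11],"spin":0},{"xyz":[-0.01,0.03,-0.11],"spin":0},{"xyz":[-0.02,0.07,-0.11],"spin":0}]' >/dev/null
python3 -m crank '[{"xyz":[-0.003,0.039,0],"spin":0},{"xyz":[-0.003,0.078,0],"spin":0},{"xyz":[-0.003,0.117,0],"spin":0},{"xyz":[-0.003,0.156,0],"spin":0},{"xyz":[-0.003,0.195,0],"spin":0}]' >/dev/null
python3 -m crank '[{"xyz":[0,0.039,0],"spin":0},{"xyz":[0,0.078,0],"spin":0},{"xyz":[0,0.117,0],"spin":0},{"xyz":[0,0.156,0],"spin":0},{"xyz":[0,0.195,0],"spin":0}]' >/dev/null
python3 -m crank '[{"xyz":[0,0.039,0],"spin":0},{"xyz":[0,0.078,0],"spin":0},{"xyz":[0,0.117,0],"spin":0},{"xyz":[0,0.156,0],"spin":0},{"xyz":[0,0.195,0],"spin":0}]' >/dev/null
python3 -m crank '[{"xyz":[0,0.025,0],"spin":0},{"xyz":[0,0.048,0],"spin":0},{"xyz":[0,0.048,0],"spin":0},{"xyz":[0,0.048,0],"spin":0},{"xyz":[0,0.048,0],"spin":0}]'
python3 - <<'E'
from h import *
s=st();print(togo([.518,-.348,.040],s));cv2.imwrite('pics/w11.png',vision.snapshot('wrist'))
E
```

```text
time_s: 17.3
tcp_pos: [0.5414, 0.3567, 0.0319]
eef_rot: [[1.0, -0.001, 0.004], [-0.001, -1.0, 0.003], [0.004, -0.003, -1.0]]
ft_force: [-0.6, -0.1, 1.0]
grip_width: 0.0769
finger_force: 0.0
time_s: 17.72
tcp_pos: [0.5412, 0.3568, 0.0324]
eef_rot: [[1.0, -0.0, 0.004], [-0.0, -1.0, 0.003], [0.004, -0.003, -1.0]]
ft_force: [-1.5, -0.0, 7.1]
grip_width: 0.0431
finger_force: 60.7
time_s: 20.22
tcp_pos: [0.5168, -0.346, 0.3198]
eef_rot: [[1.0, 0.001, 0.001], [0.001, -1.0, 0.001], [0.001, -0.001, -1.0]]
ft_force: [0.2, -0.2, 0.0]
grip_width: 0.0431
finger_force: 61.0
t 20.22 tcp [ 0.5168 -0.346   0.3198] x [1.    0.001 0.001] y [ 0.001 -1.    -0.001] z [ 0.001  0.001 -1.   ] w 0.0431 F [ 0.2 -0.2  0. ] ff 60.9660068701487
[  1.    2.4 279.8]
```

```bash

python3 -m crank '[{"xyz":[0.001,0.003,0.04],"spin":0},{"xyz":[0.001,0.003,0.08],"spin":0},{"xyz":[0.001,0.003,0.12],"spin":0},{"xyz":[0.001,0.003,0.16],"spin":0},{"xyz":[0.001,0.003,0.2],"spin":0}]' >/dev/null
python3 -m crank '[{"xyz":[0,0,0.03],"spin":0},{"xyz":[0,0,0.06],"spin":0},{"xyz":[0,0,0.075],"spin":0},{"xyz":[0,0,0.079],"spin":0},{"xyz":[0,0,0.079],"spin":0}]'
python3 -m crank '[{"xyz":[0,0,0.001],"spin":0},{"xyz":[0,0,0.002],"spin":0},{"xyz":[0,0,0.003],"spin":0},{"xyz":[0,0,0.003],"spin":0}]'
python3 -m crank '[{"xyz":[0,0,0],"spin":0},{"xyz":[0,0,0],"spin":0},{"xyz":[0,0,0],"spin":0},{"xyz":[0,0,0],"spin":0}]' 0.45
python3 -m crank '[{"xyz":[0,0,-0.02],"spin":0},{"xyz":[0,0,-0.06],"spin":0},{"xyz":[0,0,-0.1],"spin":0},{"xyz":[0,0,-0.14],"spin":0},{"xyz":[0,0,-0.18],"spin":0}]' >/dev/null
python3 -m crank '[{"xyz":[0,0,-0.04],"spin":0},{"xyz":[0,0,-0.08],"spin":0},{"xyz":[0,0,-0.1],"spin":0},{"xyz":[0,-0.03,-0.1],"spin":0},{"xyz":[0,-0.07,-0.1],"spin":0}]' 0.8 >/dev/null
python3 -m crank '[{"xyz":[0,-0.04,0],"spin":0},{"xyz":[0,-0.08,0],"spin":0},{"xyz":[0.005,-0.12,0],"spin":0},{"xyz":[0.01,-0.16,0],"spin":0},{"xyz":[0.015,-0.2,0],"spin":0}]' >/dev/null
python3 -m crank '[{"xyz":[0.005,-0.04,0],"spin":0},{"xyz":[0.01,-0.08,0],"spin":0},{"xyz":[0.015,-0.12,0],"spin":0},{"xyz":[0.02,-0.16,0],"spin":0},{"xyz":[0.02,-0.2,0],"spin":0}]' >/dev/null
python3 -m crank '[{"xyz":[0.01,-0.038,0],"spin":0},{"xyz":[0.03,-0.072,0],"spin":0},{"xyz":[0.05,-0.107,0],"spin":0},{"xyz":[0.07,-0.14,0],"spin":0},{"xyz":[0.09,-0.158,0],"spin":0}]' >/dev/null
python3 -m crank '[{"xyz":[0,0,0.03],"spin":0},{"xyz":[0,0,0.07],"spin":0},{"xyz":[0,0,0.09],"spin":0},{"xyz":[0,0,0.09],"spin":0},{"xyz":[0,0,0.09],"spin":0}]' >/dev/null
python3 - <<'E'
from h import *
s=st()
for x in lids((0,470,0,640),amin=400,name='pics/w12.png'):print(x,togo([*x[2],.0315],s))
E
```

```text
time_s: 21.1
tcp_pos: [0.5177, -0.3481, 0.0401]
eef_rot: [[1.0, 0.002, -0.001], [0.002, -1.0, 0.002], [-0.001, -0.002, -1.0]]
ft_force: [0.4, -0.2, -0.8]
grip_width: 0.0434
finger_force: 61.0
time_s: 21.43
tcp_pos: [0.5184, -0.3504, 0.0385]
eef_rot: [[1.0, 0.0, 0.002], [0.0, -1.0, -0.001], [0.002, 0.001, -1.0]]
ft_force: [-0.1, -0.7, 1.4]
grip_width: 0.0433
finger_force: 61.3
time_s: 21.77
tcp_pos: [0.5174, -0.3505, 0.0375]
eef_rot: [[1.0, -0.0, 0.0], [-0.0, -1.0, -0.0], [0.0, 0.0, -1.0]]
ft_force: [0.0, -0.1, 0.4]
grip_width: 0.0618
finger_force: 0.0
t 24.27 tcp [0.6422 0.2772 0.2265] x [ 1.    -0.    -0.002] y [-0.    -1.     0.001] z [-0.002 -0.001 -1.   ] w 0.0765 F [0.1 0.3 1.4] ff 0.0
(array([215.9, 123.6]), [192, 97, 48, 55, 2415], array([0.7149, 0.3578])) [ 73.2 -80.8 194.7]
(array([279.5, 129.6]), [241, 103, 79, 54, 3686], array([0.7106, 0.3097])) [ 68.9 -32.7 194.7]
(array([624.4, 134.8]), [608, 124, 32, 26, 565], array([0.7068, 0.0451])) [ 65.2 231.9 195.1]
(array([317.9, 206.1]), [292, 180, 54, 53, 2241], array([0.6507, 0.2805])) [  9.   -3.5 194.9]
(array([266.4, 427. ]), [246, 407, 44, 36, 974], array([0.4256, 0.3323])) [-216.1  -55.3  195.4]
```

```bash

python3 -m crank '[{"xyz":[0.009,-0.003,0.04],"spin":0},{"xyz":[0.009,-0.003,0.08],"spin":0},{"xyz":[0.009,-0.003,0.12],"spin":0},{"xyz":[0.009,-0.003,0.16],"spin":0},{"xyz":[0.009,-0.003,0.185],"spin":0}]' >/dev/null
python3 -m crank '[{"xyz":[0,0,0.0095],"spin":0},{"xyz":[0,0,0.0095],"spin":0},{"xyz":[0,0,0.0095],"spin":0}]'
python3 -m crank '[{"xyz":[0,0,0],"spin":0},{"xyz":[0,0,0],"spin":0},{"xyz":[0,0,0],"spin":0},{"xyz":[0,0,0],"spin":0},{"xyz":[0,0,0],"spin":0}]' -1
python3 -m crank '[{"xyz":[0,0,-0.02],"spin":0},{"xyz":[0,0,-0.06],"spin":0},{"xyz":[0,0,-0.1],"spin":0},{"xyz":[0,0,-0.14],"spin":0},{"xyz":[0,0,-0.18],"spin":0}]' >/dev/null
python3 -m crank '[{"xyz":[0,0,-0.04],"spin":0},{"xyz":[0,0,-0.08],"spin":0},{"xyz":[0,0,-0.11],"spin":0},{"xyz":[-0.036,0.01,-0.11],"spin":0},{"xyz":[-0.072,0.02,-0.11],"spin":0}]' >/dev/null
python3 -m crank '[{"xyz":[-0.034,0.02,0],"spin":0},{"xyz":[-0.06,0.05,0],"spin":0},{"xyz":[-0.08,0.085,0],"spin":0},{"xyz":[-0.09,0.123,0],"spin":0},{"xyz":[-0.1,0.161,0],"spin":0}]' >/dev/null
python3 -m crank '[{"xyz":[-0.01,0.038,0],"spin":0},{"xyz":[-0.02,0.076,0],"spin":0},{"xyz":[-0.03,0.114,0],"spin":0},{"xyz":[-0.035,0.153,0],"spin":0},{"xyz":[-0.04,0.192,0],"spin":0}]' >/dev/null
python3 -m crank '[{"xyz":[-0.01,0.037,0],"spin":0},{"xyz":[-0.02,0.074,0],"spin":0},{"xyz":[-0.035,0.11,0],"spin":0},{"xyz":[-0.045,0.137,0],"spin":0},{"xyz":[-0.05,0.137,0],"spin":0}]' >/dev/null
python3 -m crank '[{"xyz":[0,0,0],"spin":0},{"xyz":[0,0,0],"spin":0},{"xyz":[0,0,0],"spin":0}]'
python3 - <<'E'
from h import *
s=st();print(togo([.390,-.2310,.040],s))
E
```

```text
time_s: 24.98
tcp_pos: [0.6536, 0.2816, 0.0358]
eef_rot: [[1.0, -0.001, 0.005], [-0.001, -1.0, 0.002], [0.005, -0.002, -1.0]]
ft_force: [0.1, 0.6, 0.4]
grip_width: 0.0769
finger_force: 0.0
time_s: 25.4
tcp_pos: [0.6535, 0.2815, 0.0362]
eef_rot: [[1.0, -0.0, 0.005], [-0.0, -1.0, 0.002], [0.005, -0.002, -1.0]]
ft_force: [-0.5, -0.5, 6.3]
grip_width: 0.043
finger_force: 61.3
time_s: 27.73
tcp_pos: [0.3903, -0.2276, 0.3233]
eef_rot: [[1.0, 0.003, 0.001], [0.003, -1.0, 0.001], [0.001, -0.001, -1.0]]
ft_force: [-0.2, -0.3, -0.6]
grip_width: 0.0428
finger_force: 61.1
t 27.73 tcp [ 0.3903 -0.2276  0.3233] x [1.    0.003 0.001] y [ 0.003 -1.    -0.001] z [ 0.001  0.001 -1.   ] w 0.0428 F [-0.2 -0.3 -0.6] ff 61.123366355895996
[ -0.6   3.6 283.3]
```

```bash

python3 -m crank '[{"xyz":[0.002,0.002,0.04],"spin":0},{"xyz":[0.002,0.002,0.08],"spin":0},{"xyz":[0.002,0.002,0.12],"spin":0},{"xyz":[0.002,0.002,0.16],"spin":0},{"xyz":[0.002,0.002,0.2],"spin":0}]' >/dev/null
python3 -m crank '[{"xyz":[0,0,0.03],"spin":0},{"xyz":[0,0,0.06],"spin":0},{"xyz":[0,0,0.075],"spin":0},{"xyz":[0,0,0.078],"spin":0},{"xyz":[0,0,0.078],"spin":0}]'
python3 -m crank '[{"xyz":[0,0,0.001],"spin":0},{"xyz":[0,0,0.002],"spin":0},{"xyz":[0,0,0.003],"spin":0},{"xyz":[0,0,0.003],"spin":0}]'
python3 - <<'E'
from h import *
s=st()
E
```

```text
time_s: 28.57
tcp_pos: [0.3922, -0.2299, 0.0443]
eef_rot: [[1.0, 0.003, -0.001], [0.003, -1.0, 0.002], [-0.001, -0.002, -1.0]]
ft_force: [-0.5, 0.1, -0.9]
grip_width: 0.0436
finger_force: 61.1
time_s: 28.9
tcp_pos: [0.3921, -0.2316, 0.0428]
eef_rot: [[1.0, -0.0, 0.002], [-0.0, -1.0, -0.001], [0.002, 0.001, -1.0]]
ft_force: [-0.2, 0.3, -1.9]
grip_width: 0.0432
finger_force: 61.1
t 28.9 tcp [ 0.3921 -0.2316  0.0428] x [ 1.    -0.     0.002] y [-0.    -1.     0.001] z [ 0.002 -0.001 -1.   ] w 0.0432 F [-0.2  0.3 -1.9] ff 61.1355185508728
```

```bash

python3 -m crank '[{"xyz":[0,0,0.001],"spin":0},{"xyz":[0,0,0.001],"spin":0},{"xyz":[0,0,0.001],"spin":0}]'
python3 -m crank '[{"xyz":[0,0,0],"spin":0},{"xyz":[0,0,0],"spin":0},{"xyz":[0,0,0],"spin":0},{"xyz":[0,0,0],"spin":0}]' 0.45
python3 -m crank '[{"xyz":[0,0,-0.02],"spin":0},{"xyz":[0,0,-0.06],"spin":0},{"xyz":[0,0,-0.1],"spin":0},{"xyz":[0,0,-0.14],"spin":0},{"xyz":[0,0,-0.18],"spin":0}]' >/dev/null
python3 -m crank '[{"xyz":[0,0,-0.04],"spin":0},{"xyz":[0,0,-0.08],"spin":0},{"xyz":[0.02,0,-0.1],"spin":0},{"xyz":[0.04,-0.03,-0.1],"spin":0},{"xyz":[0.05,-0.065,-0.1],"spin":0}]' 0.8 >/dev/null
python3 -m crank '[{"xyz":[0,-0.04,0],"spin":0},{"xyz":[0,-0.08,0],"spin":0},{"xyz":[0,-0.12,0],"spin":0},{"xyz":[0,-0.16,0],"spin":0},{"xyz":[0,-0.2,0],"spin":0}]' >/dev/null
python3 -m crank '[{"xyz":[0,-0.04,0],"spin":0},{"xyz":[0,-0.08,0],"spin":0},{"xyz":[0,-0.12,0],"spin":0},{"xyz":[-0.01,-0.16,0],"spin":0},{"xyz":[-0.02,-0.195,0],"spin":0}]' >/dev/null
python3 -m crank '[{"xyz":[0,-0.039,0],"spin":0},{"xyz":[0,-0.078,0],"spin":0},{"xyz":[0,-0.104,0.03],"spin":0},{"xyz":[0,-0.104,0.07],"spin":0},{"xyz":[0,-0.104,0.09],"spin":0}]' >/dev/null
python3 -m crank '[{"xyz":[0,0,0],"spin":0},{"xyz":[0,0,0],"spin":0},{"xyz":[0,0,0],"spin":0}]' >/dev/null
python3 - <<'E'
from h import *
s=st()
for x in lids((0,470,0,640),amin=400,name='pics/w13.png'):print(x,togo([*x[2],.0315],s))
E
```

```text
time_s: 29.15
tcp_pos: [0.3919, -0.2316, 0.042]
eef_rot: [[1.0, -0.0, 0.002], [-0.0, -1.0, -0.001], [0.002, 0.001, -1.0]]
ft_force: [-1.3, 0.4, 6.5]
grip_width: 0.0434
finger_force: 62.0
time_s: 29.48
tcp_pos: [0.3915, -0.2314, 0.041]
eef_rot: [[1.0, -0.0, 0.0], [-0.0, -1.0, 0.0], [0.0, -0.0, -1.0]]
ft_force: [-0.4, -0.1, -0.8]
grip_width: 0.062
finger_force: 0.0
t 31.82 tcp [0.4225 0.3331 0.2325] x [ 1.    -0.001  0.002] y [-0.001 -1.    -0.002] z [ 0.002  0.002 -1.   ] w 0.0772 F [-0.8 -0.3  0.5] ff 0.0
(array([324.3, 218.8]), [299, 194, 52, 51, 2075], array([0.4196, 0.3317])) [ -3.3   1.8 201. ]
```

```bash

python3 -m crank '[{"xyz":[-0.002,0.001,0.04],"spin":0},{"xyz":[-0.002,0.001,0.08],"spin":0},{"xyz":[-0.002,0.001,0.12],"spin":0},{"xyz":[-0.002,0.001,0.16],"spin":0},{"xyz":[-0.002,0.001,0.19],"spin":0}]' >/dev/null
python3 -m crank '[{"xyz":[0,0,0.01],"spin":0},{"xyz":[0,0,0.01],"spin":0},{"xyz":[0,0,0.01],"spin":0}]'
python3 -m crank '[{"xyz":[0,0,0],"spin":0},{"xyz":[0,0,0],"spin":0},{"xyz":[0,0,0],"spin":0},{"xyz":[0,0,0],"spin":0},{"xyz":[0,0,0],"spin":0}]' -1
python3 -m crank '[{"xyz":[0,0,-0.02],"spin":0},{"xyz":[0,0,-0.06],"spin":0},{"xyz":[0,0,-0.1],"spin":0},{"xyz":[0,0,-0.14],"spin":0},{"xyz":[0,0,-0.18],"spin":0}]' >/dev/null
python3 -m crank '[{"xyz":[0,0,-0.04],"spin":0},{"xyz":[0,0,-0.08],"spin":0},{"xyz":[0,0,-0.11],"spin":0},{"xyz":[0.01,0.03,-0.11],"spin":0},{"xyz":[0.02,0.065,-0.11],"spin":0}]' >/dev/null
python3 -m crank '[{"xyz":[0.005,0.039,0],"spin":0},{"xyz":[0.01,0.078,0],"spin":0},{"xyz":[0.01,0.117,0],"spin":0},{"xyz":[0.01,0.156,0],"spin":0},{"xyz":[0.01,0.195,0],"spin":0}]' >/dev/null
python3 -m crank '[{"xyz":[0,0.039,0],"spin":0},{"xyz":[0,0.078,0],"spin":0},{"xyz":[0,0.117,0],"spin":0},{"xyz":[0,0.156,0],"spin":0},{"xyz":[0,0.195,0],"spin":0}]' >/dev/null
python3 -m crank '[{"xyz":[-0.01,0.038,0],"spin":0},{"xyz":[-0.02,0.076,0],"spin":0},{"xyz":[-0.03,0.114,0],"spin":0},{"xyz":[-0.04,0.152,0],"spin":0},{"xyz":[-0.05,0.19,0],"spin":0}]' >/dev/null
python3 -m crank '[{"xyz":[-0.006,0.034,0],"spin":0},{"xyz":[-0.006,0.034,0],"spin":0},{"xyz":[-0.006,0.034,0],"spin":0},{"xyz":[-0.006,0.034,0],"spin":0}]'
python3 - <<'E'
from h import *
s=st();print(togo([.3935,-.351,.040],s))
E
```

```text
time_s: 32.53
tcp_pos: [0.4209, 0.3327, 0.0326]
eef_rot: [[1.0, -0.001, 0.003], [-0.001, -1.0, 0.002], [0.003, -0.002, -1.0]]
ft_force: [0.3, 0.2, 0.7]
grip_width: 0.0767
finger_force: 0.0
time_s: 32.95
tcp_pos: [0.4209, 0.3326, 0.0334]
eef_rot: [[1.0, -0.0, 0.004], [-0.001, -1.0, 0.003], [0.004, -0.003, -1.0]]
ft_force: [-0.6, -1.7, 7.2]
grip_width: 0.0435
finger_force: 59.8
time_s: 35.37
tcp_pos: [0.3935, -0.3464, 0.3213]
eef_rot: [[1.0, 0.0, 0.001], [0.0, -1.0, 0.001], [0.001, -0.001, -1.0]]
ft_force: [0.5, 0.0, -1.0]
grip_width: 0.0431
finger_force: 61.2
t 35.37 tcp [ 0.3935 -0.3464  0.3213] x [1.    0.    0.001] y [ 0.    -1.    -0.001] z [ 0.001  0.001 -1.   ] w 0.0431 F [ 0.5  0.  -1. ] ff 61.21939417964313
[-2.000e-01  4.900e+00  2.813e+02]
```

```bash

python3 -m crank '[{"xyz":[0,0.003,0.04],"spin":0},{"xyz":[0,0.003,0.08],"spin":0},{"xyz":[0,0.003,0.12],"spin":0},{"xyz":[0,0.003,0.16],"spin":0},{"xyz":[0,0.003,0.2],"spin":0}]' >/dev/null
python3 -m crank '[{"xyz":[0,0,0.03],"spin":0},{"xyz":[0,0,0.06],"spin":0},{"xyz":[0,0,0.075],"spin":0},{"xyz":[0,0,0.08],"spin":0},{"xyz":[0,0,0.08],"spin":0}]'
python3 -m crank '[{"xyz":[0,0,0.001],"spin":0},{"xyz":[0,0,0.002],"spin":0},{"xyz":[0,0,0.003],"spin":0},{"xyz":[0,0,0.003],"spin":0}]'
python3 -m crank '[{"xyz":[0,0,0],"spin":0},{"xyz":[0,0,0],"spin":0},{"xyz":[0,0,0],"spin":0},{"xyz":[0,0,0],"spin":0}]' 0.45
python3 -m crank '[{"xyz":[0,0,-0.02],"spin":0},{"xyz":[0,0,-0.06],"spin":0},{"xyz":[0,0,-0.1],"spin":0},{"xyz":[0,0,-0.14],"spin":0},{"xyz":[0,0,-0.18],"spin":0}]' >/dev/null
python3 -m crank '[{"xyz":[0,0,-0.04],"spin":0},{"xyz":[0,0,-0.08],"spin":0},{"xyz":[0,-0.02,-0.12],"spin":0},{"xyz":[0.03,-0.04,-0.16],"spin":0},{"xyz":[0.05,-0.062,-0.19],"spin":0}]' 0.4 >/dev/null
python3 -m crank '[{"xyz":[0,0,0],"spin":0},{"xyz":[0,0,0],"spin":0},{"xyz":[0,0,0],"spin":0},{"xyz":[0,0,0],"spin":0}]' >/dev/null
python3 - <<'E'
from h import *
s=st()
for x in lids((0,470,0,640),amin=250,z=.048,name='pics/w14.png'):print(x)
E
```

```text
time_s: 36.2
tcp_pos: [0.3942, -0.348, 0.0408]
eef_rot: [[1.0, 0.003, -0.001], [0.003, -1.0, 0.003], [-0.001, -0.003, -1.0]]
ft_force: [-0.4, 0.7, -1.0]
grip_width: 0.0435
finger_force: 61.3
time_s: 36.53
tcp_pos: [0.3947, -0.3504, 0.0395]
eef_rot: [[1.0, 0.0, 0.002], [0.0, -1.0, -0.001], [0.002, 0.001, -1.0]]
ft_force: [0.1, 1.2, 3.9]
grip_width: 0.0436
finger_force: 61.8
time_s: 36.87
tcp_pos: [0.3935, -0.3505, 0.0381]
eef_rot: [[1.0, -0.0, 0.0], [-0.0, -1.0, -0.0], [0.0, 0.0, -1.0]]
ft_force: [0.4, -0.1, -0.1]
grip_width: 0.0619
finger_force: 0.0
t 38.03 tcp [ 0.4344 -0.2965  0.3953] x [ 1.    -0.002 -0.004] y [-0.003 -1.    -0.001] z [-0.004  0.001 -1.   ] w 0.0597 F [-0.8 -0.6  0.1] ff 0.0
(array([368.2, 109.9]), [349, 90, 39, 40, 1207], array([ 0.5171, -0.3494]))
(array([264.8, 112.6]), [246, 93, 38, 40, 1189], array([ 0.5143, -0.2303]))
(array([364.6, 214.1]), [347, 197, 36, 35, 967], array([ 0.3936, -0.3493]))
(array([270.4, 217.6]), [254, 201, 35, 34, 930], array([ 0.3892, -0.2314]))
```

View pics/w14.png

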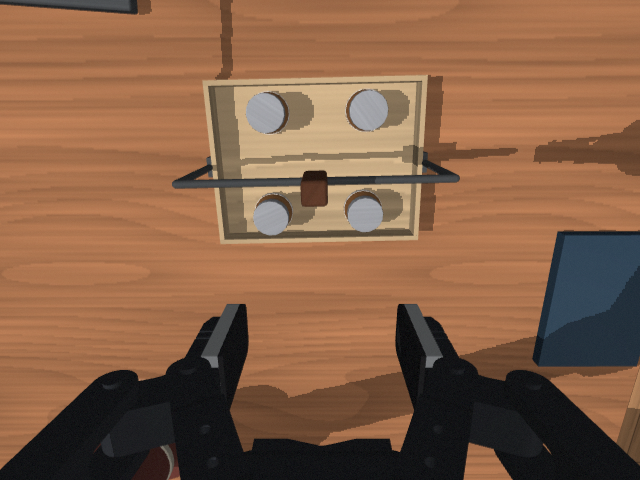

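All four jars stand in the carrier, with lids at (265,113), (368,110), (270,218) and (365,214). The grip top is at about (314,176) and the bail bar ends are at (176,184) and (458,178).

```bash

python3 - <<'E'
from h import *
s=st();c=vision.camera_info('wrist')
f=lambda u,v,z:plane('w',(u,v),z,c).round(4)[:2]
q=[f(*p,.041) for p in((204,82),(427,76),(417,240),(221,243))];print(q,np.mean(q,0))
e,g=f(176,184,.15),f(458,178,.15);print('bar',e,g,(e+g)/2,np.degrees(np.arctan2(-(e-g)[0],(e-g)[1])))
print('griptop front mid',f(314.5,171,.21),f(314.5,187,.21))
p=np.array([*((e+g)/2),.193]);print(p,togo(p,s))
E
```

```text
t 38.08 tcp [ 0.4345 -0.2966  0.3953] x [ 1.    -0.003 -0.004] y [-0.003 -1.    -0.001] z [-0.004  0.001 -1.   ] w 0.0598 F [ 0.3 -0.3  0.5] ff 0.0
[array([ 0.5477, -0.1615]), array([ 0.5535, -0.4157]), array([ 0.357 , -0.4193]), array([ 0.3533, -0.1646])] [ 0.452875 -0.290275]
bar [ 0.4502 -0.1566] [ 0.4554 -0.4254] [ 0.4528 -0.291 ] 1.1082622589559055
griptop front mid [ 0.4711 -0.2903] [ 0.4584 -0.2902]
[ 0.4528 -0.291   0.193 ] [ 19.   -5.3 202.3]
```

```bash

python3 -m crank '[{"xyz":[0.0185,-0.006,0],"spin":-1.3},{"xyz":[0.0185,-0.006,0.04],"spin":-1.3},{"xyz":[0.0185,-0.006,0.08],"spin":-1.3},{"xyz":[0.0185,-0.006,0.12],"spin":-1.3},{"xyz":[0.0185,-0.006,0.16],"spin":-1.3}]' >/dev/null
python3 -m crank '[{"xyz":[0,0,0.02],"spin":0},{"xyz":[0,0,0.035],"spin":0},{"xyz":[0,0,0.041],"spin":0},{"xyz":[0,0,0.041],"spin":0},{"xyz":[0,0,0.041],"spin":0}]'
python3 -m crank '[{"xyz":[0,0,0],"spin":0},{"xyz":[0,0,0],"spin":0},{"xyz":[0,0,0],"spin":0},{"xyz":[0,0,0],"spin":0},{"xyz":[0,0,0],"spin":0}]' -1
python3 -m crank '[{"xyz":[0,0,-0.003],"spin":0},{"xyz":[0,0,-0.008],"spin":0},{"xyz":[0,0,-0.015],"spin":0},{"xyz":[0,0,-0.025],"spin":0},{"xyz":[0,0,-0.04],"spin":0}]'
python3 -m crank '[{"xyz":[0,0,0],"spin":0},{"xyz":[0,0,0],"spin":0},{"xyz":[0,0,0],"spin":0}]'
```

```text
time_s: 38.92
tcp_pos: [0.4544, -0.2903, 0.1961]
eef_rot: [[1.0, 0.021, -0.0], [0.021, -1.0, -0.0], [-0.0, 0.0, -1.0]]
ft_force: [0.3, -0.7, 1.7]
grip_width: 0.0597
finger_force: 0.0
time_s: 39.33
tcp_pos: [0.4551, -0.2901, 0.1972]
eef_rot: [[1.0, 0.022, 0.002], [0.022, -1.0, -0.001], [0.002, 0.001, -1.0]]
ft_force: [-0.8, 0.6, 5.6]
grip_width: 0.021
finger_force: 60.0
time_s: 39.75
tcp_pos: [0.4535, -0.2891, 0.2353]
eef_rot: [[1.0, 0.023, -0.004], [0.023, -1.0, 0.002], [-0.003, -0.002, -1.0]]
ft_force: [-0.0, 0.5, -5.8]
grip_width: 0.0211
finger_force: 59.1
time_s: 40.0
tcp_pos: [0.454, -0.2894, 0.2356]
eef_rot: [[1.0, 0.023, -0.001], [0.023, -1.0, 0.001], [-0.001, -0.001, -1.0]]
ft_force: [-0.3, 0.0, -7.2]
grip_width: 0.0213
finger_force: 59.1
```

```bash

python3 -m crank '[{"xyz":[-0.002,0,-0.015],"spin":1},{"xyz":[-0.005,0,-0.035],"spin":2},{"xyz":[-0.009,0,-0.058],"spin":3},{"xyz":[-0.012,0,-0.082],"spin":4},{"xyz":[-0.014,0,-0.097],"spin":4.5}]'
python3 -m crank '[{"xyz":[0,-0.006,0],"spin":0},{"xyz":[-0.001,-0.017,0],"spin":0},{"xyz":[-0.002,-0.034,0],"spin":0},{"xyz":[-0.003,-0.056,0],"spin":0},{"xyz":[-0.004,-0.08,0],"spin":0}]'
python3 -m crank '[{"xyz":[-0.001,-0.024,0],"spin":0},{"xyz":[-0.003,-0.048,0],"spin":0},{"xyz":[-0.004,-0.072,0],"spin":0},{"xyz":[-0.006,-0.096,0],"spin":0},{"xyz":[-0.007,-0.12,0],"spin":0}]'
python3 -m crank '[{"xyz":[-0.001,-0.024,0],"spin":0},{"xyz":[-0.003,-0.048,0],"spin":0},{"xyz":[-0.004,-0.072,0],"spin":0},{"xyz":[-0.006,-0.096,0],"spin":0},{"xyz":[-0.007,-0.112,0],"spin":0}]'
python3 -m crank '[{"xyz":[0,-0.005,0],"spin":0},{"xyz":[0,-0.008,0],"spin":0},{"xyz":[0,-0.008,0],"spin":0},{"xyz":[0,-0.008,0],"spin":0},{"xyz":[0,-0.008,0],"spin":0}]' >/dev/null
python3 -m crank '[{"xyz":[0,0,0],"spin":0},{"xyz":[0,0,0],"spin":0},{"xyz":[0,0,0],"spin":0},{"xyz":[0,0,0],"spin":0},{"xyz":[0,0,0],"spin":0}]' >/dev/null
python3 - <<'E'
from h import *
s=st();c=vision.camera_info('wrist');im=vision.snapshot('wrist');cv2.imwrite('pics/w15.png',im)
f=lambda u,v,z:plane('w',(u,v),z,c).round(4)[:2]
h=im.astype(int)
for v in range(20,300,20):
    r=h[v];m=(abs(r[:,2]-r[:,0])<25)&(r.max(1)>110)
    u=np.where(m[270:390])[0]+270
    if len(u): print(v,u.min(),u.max(),len(u),f((u.min()+u.max())/2,v,.25))
E
```

```text
time_s: 40.42
tcp_pos: [0.4402, -0.2902, 0.3342]
eef_rot: [[0.998, -0.057, 0.0], [-0.057, -0.998, -0.0], [0.0, 0.0, -1.0]]
ft_force: [2.0, 0.1, -5.1]
grip_width: 0.0211
finger_force: 59.8
time_s: 40.83
tcp_pos: [0.4395, -0.2078, 0.3303]
eef_rot: [[0.998, -0.056, -0.005], [-0.056, -0.998, 0.003], [-0.005, -0.003, -1.0]]
ft_force: [0.9, 0.6, -6.2]
grip_width: 0.0209
finger_force: 59.8
time_s: 41.25
tcp_pos: [0.4386, -0.0868, 0.3306]
eef_rot: [[0.999, -0.054, -0.006], [-0.054, -0.999, 0.002], [-0.006, -0.002, -1.0]]
ft_force: [-0.6, 0.5, -6.3]
grip_width: 0.021
finger_force: 59.8
time_s: 41.67
tcp_pos: [0.4375, 0.0269, 0.3308]
eef_rot: [[0.999, -0.051, -0.006], [-0.051, -0.999, 0.003], [-0.006, -0.002, -1.0]]
ft_force: [0.7, 0.3, -4.4]
grip_width: 0.0215
finger_force: 59.8
t 42.5 tcp [0.4405 0.0303 0.333 ] x [ 0.998 -0.056  0.   ] y [-0.056 -0.998 -0.   ] z [ 0.  0. -1.] w 0.0211 F [ 0.6 -0.1 -5.9] ff 59.87885892391205
20 311 328 18 [0.5632 0.0251]
40 311 328 18 [0.5548 0.0256]
60 311 328 18 [0.546  0.0261]
80 312 325 14 [0.537  0.0271]
100 312 326 15 [0.5278 0.0274]
120 311 378 18 [0.5175 0.015 ]
140 277 389 28 [0.5079 0.0213]
160 273 389 23 [0.4978 0.0228]
180 311 325 15 [0.4877 0.0302]
280 277 363 4 [0.4296 0.0325]
```

```bash

python3 -m crank '[{"xyz":[0.005,0,0],"spin":0},{"xyz":[0.015,-0.001,0],"spin":0},{"xyz":[0.03,-0.001,0],"spin":0},{"xyz":[0.045,-0.001,0],"spin":0},{"xyz":[0.06,-0.001,0],"spin":0}]' >/dev/null
python3 -m crank '[{"xyz":[0.01,0,0],"spin":0},{"xyz":[0.015,0,0],"spin":0},{"xyz":[0.015,0,0],"spin":0},{"xyz":[0.015,0,0],"spin":0},{"xyz":[0.015,0,0],"spin":0}]'
python3 -m crank '[{"xyz":[0,0,0.005],"spin":0},{"xyz":[0,0,0.013],"spin":0},{"xyz":[0,0,0.021],"spin":0},{"xyz":[0,0,0.027],"spin":0},{"xyz":[0,0,0.03],"spin":0}]'
python3 -m crank '[{"xyz":[0,0,0],"spin":0},{"xyz":[0,0,0],"spin":0},{"xyz":[0,0,0],"spin":0}]'
python3 - <<'E'
from h import *
s=st();w=vision.snapshot('wrist');sd=vision.snapshot('side');sc=vision.snapshot('scene')
cv2.imwrite('pics/w16.png',w);cv2.imwrite('pics/sd16.png',sd);cv2.imwrite('pics/sc16.png',sc)
r=lambda im:cv2.resize(im,(400,300),interpolation=cv2.INTER_CUBIC)
cv2.imwrite('pics/c16.png',np.vstack([np.hstack([r(sd[150:285,280:460]),r(sc[170:305,250:430])]),np.hstack([r(w),r(sd)])]))
E
```

```text
time_s: 43.38
tcp_pos: [0.5145, 0.0274, 0.3328]
eef_rot: [[0.998, -0.056, -0.002], [-0.056, -0.998, 0.0], [-0.002, 0.0, -1.0]]
ft_force: [-0.3, 0.2, -5.6]
grip_width: 0.0211
finger_force: 59.9
time_s: 43.8
tcp_pos: [0.5145, 0.0271, 0.3014]
eef_rot: [[0.998, -0.056, -0.003], [-0.056, -0.998, -0.0], [-0.003, 0.0, -1.0]]
ft_force: [0.0, -0.1, -7.0]
grip_width: 0.021
finger_force: 59.9
time_s: 44.05
tcp_pos: [0.5158, 0.0273, 0.3033]
eef_rot: [[0.998, -0.056, 0.001], [-0.056, -0.998, 0.0], [0.001, -0.0, -1.0]]
ft_force: [0.6, 0.2, -6.4]
grip_width: 0.0212
finger_force: 59.9
t 44.05 tcp [0.5158 0.0273 0.3033] x [ 0.998 -0.056  0.001] y [-0.056 -0.998 -0.   ] z [ 0.001  0.    -1.   ] w 0.0212 F [ 0.6  0.2 -6.4] ff 59.88321840763092
```

View pics/c16.png

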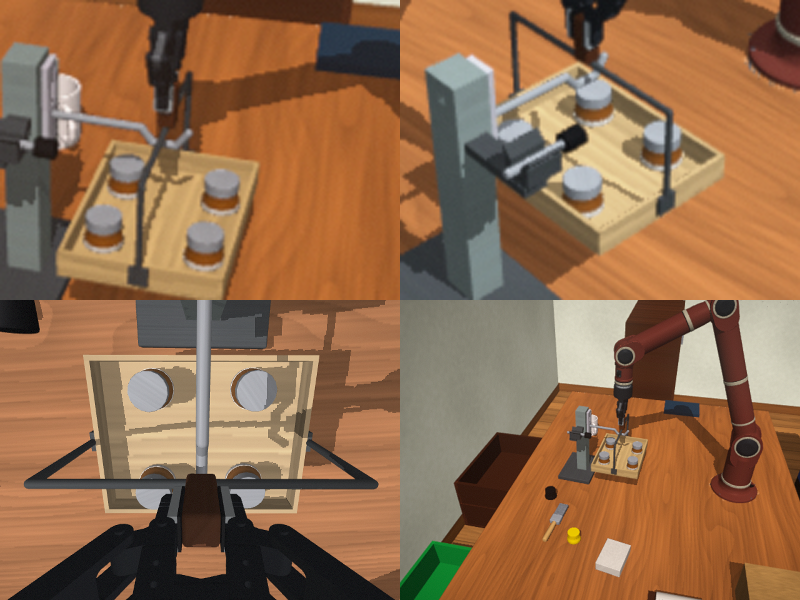

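The bail bar lies over the saddle, between the back bend and the turned-up tip, and the hook is centred under the grip. I'll lower it slowly while watching the force.

```bash

python3 -m crank '[{"xyz":[0,0,0.002],"spin":0},{"xyz":[0,0,0.005],"spin":0},{"xyz":[0,0,0.008],"spin":0},{"xyz":[0,0,0.011],"spin":0},{"xyz":[0,0,0.0135],"spin":0}]' | egrep 'pos|force'
python3 -m crank '[{"xyz":[0,0,0.0015],"spin":0},{"xyz":[0,0,0.003],"spin":0},{"xyz":[0,0,0.0045],"spin":0},{"xyz":[0,0,0.006],"spin":0},{"xyz":[0,0,0.0075],"spin":0}]'| egrep 'pos|force'
python3 -m crank '[{"xyz":[0,0,0.0015],"spin":0},{"xyz":[0,0,0.003],"spin":0},{"xyz":[0,0,0.0045],"spin":0},{"xyz":[0,0,0.006],"spin":0},{"xyz":[0,0,0.0075],"spin":0}]'| egrep 'pos|force'
python3 -m crank '[{"xyz":[0,0,0.0015],"spin":0},{"xyz":[0,0,0.003],"spin":0},{"xyz":[0,0,0.0045],"spin":0},{"xyz":[0,0,0.006],"spin":0},{"xyz":[0,0,0.0075],"spin":0}]'| egrep 'pos|force'
```

```text
tcp_pos: [0.5153, 0.0272, 0.2889]
ft_force: [-0.1, 0.3, -6.7]
finger_force: 59.9
tcp_pos: [0.5155, 0.0273, 0.282]
ft_force: [0.2, -0.4, -6.1]
finger_force: 60.0
tcp_pos: [0.5155, 0.0273, 0.2745]
ft_force: [-1.0, 0.1, -4.6]
finger_force: 60.1
tcp_pos: [0.5155, 0.0273, 0.267]
ft_force: [-1.9, -0.4, -3.3]
finger_force: 60.3
```

```bash

for i in 1 2 3; do python3 -m crank '[{"xyz":[0,0,0],"spin":0}]'| egrep 'pos|ft_force'; done
python3 -m crank '[{"xyz":[-0.002,0,0],"spin":0},{"xyz":[-0.004,0,0],"spin":0},{"xyz":[-0.004,0,0],"spin":0},{"xyz":[-0.004,0,0],"spin":0}]' | egrep 'pos|ft_force'
for i in 1 2 3; do python3 -m crank '[{"xyz":[0,0,0],"spin":0}]'| egrep 'pos|ft_force'; done
python3 -c "
from h import *
s=status.state();print(s['wrist_torque'])"
```

```text
tcp_pos: [0.5155, 0.0273, 0.2668]
ft_force: [-1.2, 0.0, -3.3]
tcp_pos: [0.5155, 0.0273, 0.267]
ft_force: [-1.0, -0.4, -3.8]
tcp_pos: [0.5155, 0.0273, 0.2671]
ft_force: [-0.3, 0.6, -2.7]
tcp_pos: [0.5119, 0.0276, 0.2673]
ft_force: [0.1, 0.2, -3.8]
tcp_pos: [0.5119, 0.0276, 0.2673]
ft_force: [1.7, -1.2, -3.0]
tcp_pos: [0.5119, 0.0276, 0.2672]
ft_force: [2.3, -0.3, -3.3]
tcp_pos: [0.5119, 0.0276, 0.2672]
ft_force: [2.2, 0.3, -2.3]
[-0.05061668 -0.41391541 -0.00649057]
```

```bash

python3 -m crank '[{"xyz":[0.0015,0,0],"spin":0},{"xyz":[0.0025,0,0],"spin":0},{"xyz":[0.0025,0,0],"spin":0}]' | egrep 'pos|ft_force'
python3 -m crank '[{"xyz":[0,0,0.0015],"spin":0},{"xyz":[0,0,0.003],"spin":0},{"xyz":[0,0,0.0045],"spin":0},{"xyz":[0,0,0.006],"spin":0},{"xyz":[0,0,0.0075],"spin":0}]'| egrep 'pos|ft_force'
python3 -m crank '[{"xyz":[0,0,0.0015],"spin":0},{"xyz":[0,0,0.003],"spin":0},{"xyz":[0,0,0.0045],"spin":0},{"xyz":[0,0,0.006],"spin":0},{"xyz":[0,0,0.0075],"spin":0}]'| egrep 'pos|ft_force'
for i in 1 2 3; do python3 -m crank '[{"xyz":[0,0,0],"spin":0}]'| egrep 'pos|ft_force'; done
```

```text
tcp_pos: [0.5129, 0.0275, 0.2664]
ft_force: [-0.4, 0.4, -4.3]
tcp_pos: [0.5136, 0.0273, 0.2592]
ft_force: [-2.6, 0.8, -2.4]
tcp_pos: [0.5138, 0.0273, 0.2519]
ft_force: [-3.2, 0.8, -1.4]
tcp_pos: [0.5138, 0.0273, 0.2517]
ft_force: [-2.9, -0.2, -0.4]
tcp_pos: [0.5139, 0.0273, 0.2519]
ft_force: [-3.5, -0.9, -0.9]
tcp_pos: [0.5139, 0.0273, 0.2521]
ft_force: [-2.9, 0.0, -1.0]
```

```bash

python3 -m crank '[{"xyz":[-0.001,0,0],"spin":0},{"xyz":[-0.002,0,0],"spin":0},{"xyz":[-0.003,0,0],"spin":0},{"xyz":[-0.003,0,0],"spin":0}]' | egrep 'pos|ft_force'
for i in 1 2; do python3 -m crank '[{"xyz":[0,0,0],"spin":0},{"xyz":[0,0,0],"spin":0}]'| egrep 'pos|ft_force'; done
python3 -m crank '[{"xyz":[0,0,0.001],"spin":0},{"xyz":[0,0,0.002],"spin":0},{"xyz":[0,0,0.003],"spin":0},{"xyz":[0,0,0.004],"spin":0},{"xyz":[0,0,0.004],"spin":0}]'| egrep 'pos|ft_force'
for i in 1 2 3 4; do python3 -m crank '[{"xyz":[0,0,0],"spin":0},{"xyz":[0,0,0],"spin":0}]'| egrep 'pos|ft_force'; done
```

```text
tcp_pos: [0.513, 0.0274, 0.2529]
ft_force: [2.3, -0.4, -0.8]
tcp_pos: [0.5123, 0.0275, 0.2526]
ft_force: [2.6, 0.2, -1.6]
tcp_pos: [0.5121, 0.0276, 0.2524]
ft_force: [3.8, -0.5, -1.4]
tcp_pos: [0.5118, 0.0276, 0.2481]
ft_force: [6.0, -0.4, -0.7]
tcp_pos: [0.5118, 0.0276, 0.2482]
ft_force: [5.4, 0.4, -1.0]
tcp_pos: [0.5118, 0.0276, 0.2482]
ft_force: [5.5, -0.2, -0.7]
tcp_pos: [0.5118, 0.0275, 0.2482]
ft_force: [5.4, -0.5, -0.6]
tcp_pos: [0.5118, 0.0276, 0.2483]
ft_force: [4.8, -0.6, -0.4]
```

```bash

python3 -m crank '[{"xyz":[0.001,0,0],"spin":0},{"xyz":[0.0015,0,0],"spin":0},{"xyz":[0.0015,0,0],"spin":0},{"xyz":[0.0015,0,0],"spin":0}]' | egrep 'pos|ft_force'
python3 -c "
from h import *
s=status.state();print(s['wrist_torque'])"
python3 -m crank '[{"xyz":[0,0,0.001],"spin":0},{"xyz":[0,0,0.002],"spin":0},{"xyz":[0,0,0.002],"spin":0},{"xyz":[0,0,0.002],"spin":0}]'| egrep 'pos|ft_force'
for i in 1 2 3 ; do python3 -m crank '[{"xyz":[0,0,0],"spin":0},{"xyz":[0,0,0],"spin":0}]'| egrep 'pos|ft_force'; done
python3 -c "
from h import *
s=status.state();print(s['wrist_torque']);cv2.imwrite('pics/sd17.png',vision.snapshot('side'));cv2.imwrite('pics/sc17.png',vision.snapshot('scene'))"
```

```text
tcp_pos: [0.5121, 0.0275, 0.2478]
ft_force: [3.9, 0.3, -1.4]
[-4.44754364e-02 -8.21776231e-01 -1.20060522e-04]
tcp_pos: [0.5121, 0.0275, 0.2458]
ft_force: [2.4, -1.0, 0.0]
tcp_pos: [0.5122, 0.0276, 0.2459]
ft_force: [3.0, -0.4, -0.5]
tcp_pos: [0.5122, 0.0275, 0.2459]
ft_force: [1.6, 1.1, -0.9]
tcp_pos: [0.5122, 0.0275, 0.2459]
ft_force: [2.5, 0.8, -0.6]
[ 0.13422248 -0.45568092 -0.0135929 ]
```

```bash

python3 -m crank '[{"xyz":[0.001,0,0.001],"spin":0},{"xyz":[0.001,0,0.002],"spin":0},{"xyz":[0.001,0,0.003],"spin":0},{"xyz":[0.001,0,0.003],"spin":0}]' | egrep 'pos|ft_force'
python3 - <<'E'
from h import *
F=[]
for i in range(12): vision.snapshot('wrist') if i%3==0 else None; F.append(status.state()['ft_force'])
print(np.mean(F,0))
E
python3 -m crank '[{"xyz":[0,0,0.001],"spin":0},{"xyz":[0,0,0.001],"spin":0},{"xyz":[0,0,0.001],"spin":0},{"xyz":[0,0,0.001],"spin":0}]'| egrep 'pos|ft_force'
for i in 1 2 3 4 5 6; do python3 -m crank '[{"xyz":[0,0,0],"spin":0}]'| egrep 'pos|ft_force'; done
```

```text
tcp_pos: [0.5125, 0.0275, 0.2424]
ft_force: [-0.7, 0.4, -0.7]
[-0.98108769  0.99216193 -0.29438617]
tcp_pos: [0.5128, 0.0274, 0.2418]
ft_force: [-4.0, 1.3, 0.3]
tcp_pos: [0.5128, 0.0274, 0.2418]
ft_force: [-3.3, 1.1, -0.5]
tcp_pos: [0.5129, 0.0273, 0.2418]
ft_force: [-3.0, 0.3, 0.2]
tcp_pos: [0.513, 0.0273, 0.2418]
ft_force: [-3.4, 1.4, 0.1]
tcp_pos: [0.5131, 0.0273, 0.2419]
ft_force: [-3.4, 0.4, 0.8]
tcp_pos: [0.5132, 0.0273, 0.2419]
ft_force: [-3.6, 0.5, -0.0]
tcp_pos: [0.5132, 0.0272, 0.2419]
ft_force: [-3.3, 0.2, -0.1]
```

```bash

python3 -m crank '[{"xyz":[-0.0007,0,0],"spin":0},{"xyz":[-0.0007,0,0],"spin":0},{"xyz":[-0.0007,0,0],"spin":0}]' | egrep 'pos|ft_force'
for i in 1 2 3; do python3 -m crank '[{"xyz":[0,0,0],"spin":0},{"xyz":[0,0,0],"spin":0}]'| egrep 'pos|ft_force'; done
```

```text
tcp_pos: [0.5132, 0.0272, 0.2422]
ft_force: [-2.1, 0.3, -0.1]
tcp_pos: [0.5131, 0.0272, 0.2421]
ft_force: [-2.0, -0.1, 0.4]
tcp_pos: [0.5131, 0.0272, 0.2421]
ft_force: [-1.8, -0.5, -0.1]
tcp_pos: [0.5131, 0.0273, 0.2421]
ft_force: [-1.5, -0.6, 0.1]
```

```bash

python3 -m crank '[{"xyz":[-0.0004,0,0],"spin":0},{"xyz":[-0.0004,0,0],"spin":0},{"xyz":[-0.0004,0,0],"spin":0}]' | egrep 'pos|ft_force'
python3 -m crank '[{"xyz":[0,0,0],"spin":0},{"xyz":[0,0,0],"spin":0},{"xyz":[0,0,0],"spin":0},{"xyz":[0,0,0],"spin":0},{"xyz":[0,0,0],"spin":0}]' -0.3
python3 - <<'E'
from h import *
cv2.imwrite('pics/w18.png',vision.snapshot('wrist'))
def grip(n,roi):
    im=vision.snapshot(n);cv2.imwrite(f'pics/{n}18.png',im);return im
a=grip('side',0);b=grip('scene',0)
E
python3 -m crank '[{"xyz":[0,0,0],"spin":0},{"xyz":[0,0,0],"spin":0},{"xyz":[0,0,0],"spin":0},{"xyz":[0,0,0],"spin":0},{"xyz":[0,0,0],"spin":0}]'
python3 - <<'E'
from h import *
w=vision.snapshot('wrist');s=vision.snapshot('side');cv2.imwrite('pics/w19.png',w);cv2.imwrite('pics/side19.png',s)
for n,x,roi in(('w18',w,np.s_[0:480,0:640]),('side18',s,np.s_[150:300,240:440])):
    o=cv2.imread(f'pics/{n}.png')[roi];x=x[roi]
    d,_=cv2.phaseCorrelate(cv2.cvtColor(o,6).astype(float),cv2.cvtColor(x,6).astype(float)); print(n,d,cv2.absdiff(o,x).mean())
# lids level check via wrist
E
```

```text
tcp_pos: [0.5129, 0.0273, 0.2422]
ft_force: [0.4, -0.3, -0.4]
time_s: 53.83
tcp_pos: [0.5125, 0.0275, 0.2421]
eef_rot: [[0.998, -0.056, 0.0], [-0.056, -0.998, 0.0], [0.0, -0.0, -1.0]]
ft_force: [0.1, -0.7, -0.6]
grip_width: 0.0298
finger_force: 0.0
time_s: 54.4
tcp_pos: [0.5124, 0.0274, 0.242]
eef_rot: [[0.998, -0.056, 0.0], [-0.056, -0.998, 0.0], [0.0, -0.0, -1.0]]
ft_force: [-0.5, -0.0, 0.4]
grip_width: 0.0295
finger_force: 0.0
w18 (-0.01954540684192807, -0.19237856814044108) 3.945922309027778
side18 (0.04088185382910581, 0.007519688398829771) 1.6116777777777778
```

```bash

python3 -m crank '[{"xyz":[0,0,0],"spin":0},{"xyz":[0,0,0],"spin":0},{"xyz":[0,0,-0.01],"spin":0},{"xyz":[0,0,-0.025],"spin":0},{"xyz":[0,0,-0.045],"spin":0}]' 0 
python3 -m crank '[{"xyz":[0,0,-0.03],"spin":0},{"xyz":[0,0,-0.06],"spin":0},{"xyz":[0,0,-0.1],"spin":0},{"xyz":[-0.02,0,-0.13],"spin":0},{"xyz":[-0.04,0,-0.15],"spin":0}]'  >/dev/null
python3 -m crank '[{"xyz":[0,0,0],"spin":0},{"xyz":[0,0,0],"spin":0},{"xyz":[0,0,0],"spin":0},{"xyz":[0,0,0],"spin":0},{"xyz":[0,0,0],"spin":0}]' >/dev/null
python3 - <<'E'
from h import *
s=st();P=[]
for k in range(2):
    for x in lids((0,470,0,640),amin=250,z=.09):print(x)
for n in('side','scene'): cv2.imwrite(f'pics/{n}20.png',vision.snapshot(n))
def blobs(n,f,roi,amin):
    im=cv2.imread(f)[roi].astype(int);m=((abs(im[...,0]-im[...,2])<40)&(im[...,0]>90)&(im[...,0]>=im[...,2]-3)).astype(np.uint8)
    k,l,st_,c=cv2.connectedComponentsWithStats(m);return [c[i]+[roi[1].start,roi[0].start] for i in range(1,k) if st_[i,4]>amin]
for b in blobs('side','pics/side20.png',np.s_[200:300,300:420],40):print('side',b.round(1))
for b in blobs('scene','pics/scene20.png',np.s_[190:320,290:400],40):print('scene',b.round(1))
# grip block (dark brown) in side
im=cv2.imread('pics/side20.png')[150:240,320:420];h=cv2.cvtColor(im,cv2.COLOR_BGR2HSV);m=((h[...,2]<95)&(h[...,2]>30)&(h[...,1]>130)).astype(np.uint8)
k,l,q,c=cv2.connectedComponentsWithStats(m);print([(q[i].tolist(),(c[i]+[320,150]).round(1).tolist()) for i in range(1,k) if q[i,4]>30])
E
```

```text
time_s: 54.92
tcp_pos: [0.5114, 0.0273, 0.2863]
eef_rot: [[0.998, -0.056, -0.004], [-0.056, -0.998, -0.0], [-0.004, 0.0, -1.0]]
ft_force: [0.7, -0.6, -0.3]
grip_width: 0.043
finger_force: 0.0
t 55.75 tcp [0.4725 0.0294 0.4354] x [ 0.998 -0.056 -0.003] y [-0.056 -0.998  0.   ] z [-0.003 -0.    -1.   ] w 0.0428 F [-0.1 -0.2  0.1] ff 0.0
(array([64.8,  3.9]), [21, 0, 86, 10, 745], array([0.6764, 0.2906]))
(array([322.1,  70. ]), [307, 0, 23, 149, 1689], array([0.597 , 0.0222]))
(array([376.5,  93.6]), [357, 73, 40, 42, 1296], array([ 0.5691, -0.0378]))
(array([270.5,  94. ]), [252, 74, 39, 41, 1260], array([0.5754, 0.0819]))
(array([369.7, 201.5]), [352, 184, 37, 36, 1017], array([ 0.445, -0.028]))
(array([273.4, 202.9]), [256, 186, 36, 35, 986], array([0.4498, 0.0907]))
(array([65.1,  4. ]), [21, 0, 86, 10, 759], array([0.6765, 0.2905]))
(array([322. ,  69.3]), [294, 0, 36, 149, 1705], array([0.598 , 0.0225]))
(array([376.6,  93.8]), [357, 73, 40, 42, 1291], array([ 0.5691, -0.0378]))
(array([270.7,  94.1]), [252, 74, 39, 41, 1260], array([0.5754, 0.0818]))
(array([369.7, 201.6]), [352, 184, 37, 36, 1017], array([ 0.445, -0.028]))
(array([273.4, 203. ]), [256, 186, 36, 35, 982], array([0.4498, 0.0907]))
side [329.4 219.7]
side [337.3 242.6]
side [379.2 249.6]
side [327.2 267.1]
side [371.7 274.6]
scene [319.7 226.6]
scene [309.4 241. ]
scene [364.8 248.1]
scene [300.9 295.2]
scene [332.4 269.4]
scene [297.2 314.7]
[([36, 0, 11, 5, 49], [361.1, 151.8]), ([57, 0, 43, 10, 360], [400.0, 153.8]), ([31, 56, 10, 21, 162], [355.3, 216.5])]
```

```bash

python3 - <<'E'
from h import *
c=vision.camera_info('wrist');L=[]
for w,d in(((376.6,93.8),(337.3,242.6)),((270.7,94.1),(327.2,267.1)),((369.7,201.6),(379.2,249.6)),((273.4,203),(371.7,274.6))):
    p,e=tri(('w',w,c),('side',d));print(p,e);L.append(p)
L=np.array(L);A=np.c_[L[:,:2],np.ones(4)];k=np.linalg.lstsq(A,L[:,2],rcond=None)[0];print('tilt deg',np.degrees(np.arctan(k[:2])),L.mean(0))
s1=[b for b in lids((200,300,320,400),'side',40,.09)];print([x[0].tolist() for x in s1])
st()
E
```

```text
[ 0.5697 -0.0386  0.0837] [0.0002 0.0002]
[0.5756 0.0829 0.0828] [0.0007 0.0007]
[ 0.4444 -0.0284  0.0852] [0.0001 0.0001]
[0.4493 0.0918 0.0847] [0.0003 0.0003]
tilt deg [-0.79706698 -0.29676411] [0.50975  0.026925 0.0841  ]
[[336.1, 221.2], [337.5, 242.6], [379.4, 249.8], [327.2, 267.1], [371.8, 274.6]]
t 56.0 tcp [0.4726 0.0296 0.4365] x [ 0.998 -0.056 -0.001] y [-0.056 -0.998 -0.   ] z [-0.001  0.    -1.   ] w 0.0423 F [0.7 0.8 0.2] ff 0.0
```

```bash

for i in 1 2 3 4; do python3 -m crank '[{"xyz":[0,0,0],"spin":0},{"xyz":[0,0,0],"spin":0},{"xyz":[0,0,0],"spin":0},{"xyz":[0,0,0],"spin":0},{"xyz":[0,0,0],"spin":0}]' >/dev/null; done
python3 - <<'E'
from h import *
print([x[0].tolist() for x in lids((200,300,320,400),'side',40,.09)])
print(bot.finish_job())
E
```

```text
[[336.2, 221.1], [337.3, 242.6], [379.2, 249.6], [327.1, 267.1], [371.7, 274.7]]
the job is handed in; nothing more can be done
None
```

The job is handed in after about 58 s: the pin is parked in the notch, all four jars stand in the carrier, and it hangs free on the hook, settled and within about 1° of level; I don't have the judge's verdict.

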